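Stand the measuring cylinder on the turntable and spin-check it

TASK

Take the clear measuring cylinder out of its sloping drying cradle and stand it upright on its foot in the middle of the turntable's plate, inside the blue ring, without slamming it down. Let go so that it stands there by itself for about a second; then, without touching it again, turn the black ball knob clockwise (seen from above) as far as it goes, so that the plate carries the cylinder round and shows that it stands without wobbling, and let go of the knob. Leave the cylinder standing there and do not push or tip over the bottle, the beaker or the flask.

Things in the scene. Friction and masses are not known exactly. Their poses are not given: they have to be found in the camera images.
- cylinder_mid (a point): Centre (half-way up, on the axis) of the clear measuring cylinder: 190 mm tall, tube 30.5 mm in diameter, on a dark blue six-sided foot 60 x 52 mm across and 10 mm thick; about 0.11 kg, heaviest low down. z axis = from foot to mouth; the foot's underside is 95 mm below this point, the mouth 95 mm above it. At the start it lies loose in the cradle with the mouth end up, its axis 30 degrees above level.
- measuring_cylinder: The same measuring cylinder; origin at the centre of its foot's underside, z axis to the mouth.
- cradle: Fixed white and steel cradle, 74 mm wide; origin on the bench below the cylinder's middle, +x = where the mouth points. Two steel bars 28 mm apart carry the tube from 38 to 118 mm above its foot, which leans on a white stop plate square to the tube. From 120 mm above the foot to the mouth the tube is free all round, its axis 105 to 140 mm above the bench. Lift the cylinder upward to take it out.
- turntable: Fixed grey turntable, housing 26 mm high, 76 to 112 mm wide, 250 mm long; origin on the bench near its middle, +x = from knob to plate.
- plate_mid (a point): Centre of the top face of the round aluminium plate (120 mm in diameter, top 40 mm above the bench), on its upright turning axis. A thin blue ring of 92 mm in diameter is drawn on it; a red mark shows how far it has turned. The plate is coupled to the knob and turns with it by the same angle in the same direction.
- plate: The turning plate; origin on its axis, 10 mm below its top face.
- knob_ball (a point): Centre of the smooth black ball of the knob, 38 mm in diameter, 72 mm above the bench, on the knob's upright axis, 153 mm from the plate's axis. Below the ball is a 12 mm stem and, from 36 mm above the bench down, a 30 mm collar. Fingers that grip above or below the ball's middle slip off.
- knob (a joint): Angle of the knob (rad): 0 at the start, grows clockwise seen from above, hard stop at 1.3 (about 75 degrees); stiff enough to stay where it is left (friction about 0.05 N m).
- reagent_bottle: Bystander: white reagent bottle, 48 mm in diameter, 105 mm tall, origin at the centre of its underside, beside the turntable.
- beaker: Bystander: glass beaker, 74 mm in diameter, 82 mm tall, origin at the centre of its underside, beside the cradle.
- flask: Bystander: volumetric flask, 63 mm in diameter at the body, 171 mm tall, origin at the centre of its underside, behind the gap between turntable and cradle.

How it is judged:
By the outcome, as a careful person would: the job done as asked, in the order asked, and still so for the second after the job is handed in, with the robot touching nothing.
It also fails if it takes over 56 s, if anything falls off the work surface, if the arm or the gripper's body presses on something with over 40 N, if the wrist force passes 120 N, or if a joint passes its speed limit or range.

ROBOT

A 6-joint arm with a two-finger parallel gripper is mounted at the origin on a cart in front of the work surface, level with it; the furniture and walls round the work are solid. World frame = base frame: x ahead of the robot, y to its left, z up, the work surface at z = 0. Lengths are in mm, angles in rad, forces in N, time in s.
With the tool pointing down it reaches from about 375 to 925 mm from the base axis. Payload 5.7 kg.
Tool frame: the origin (TCP) lies between the finger pads; the fingertips stand 25 mm ahead of it and the grasp point (between the pads) lies 6 mm ahead of it; z points along the fingers, y is the direction in which the jaws open and shut (so a half turn about z gives the same grasp; the last joint's range is limited). The gripper opens to 88 mm and grips with 3 to 60 N. Pads are 20 mm wide; open, the fingers measure 115 mm over their backs; the gripper's body (75 mm by 178 mm) begins 61 mm behind the grasp point.
Start: joints at [1.091, 0.359, 1.51, -0, 1.272, -0.115], TCP at [214.049, 560.489, 247.623] pointing down, gripper open.
Joint ranges: [-2.97, 2.97], [-1.01, 2.36], [0.21, 2.38], [-0.96, 4.11], [0.2, 2.71], [-2.98, 2.98]. Speed limits (rad/s): [2.39, 2.39, 3.14, 3.14, 3.14, 3.14].

INTERFACE

Orientations are given as [roll, pitch, yaw] about the fixed x, y, z axes, in that order (R = Rz(yaw) Ry(pitch) Rx(roll)).
In Python, from bench import arm, cams gives the robot as it stands.
- The arm moves only by the tool move_arm, never from a script. Its argument "targets" is one flat list of numbers, 7 for each row, row after row: the shift along the tool's x, y, z in m, then the turn, a rotation vector about the tool's x, y, z in rad, then the gripper command: -1 is fully open, 1 is shut, values between are in proportion. A call has exactly 8 rows; each row shifts and turns the commanded pose from where the row before left it, along the tool's axes as they then stand; what a row does not reach is not made up. A row lasts 1/8 s, in which the tool goes at most 62.5 mm and 10.7 degrees, less where a joint would pass 70% of its speed; a pose out of reach is approached as far as the arm can. A call is refused whole if a number of a shift passes 0.0625 or a number of a turn 0.188, either way. A call with a gripper value outside its range is refused whole. The fingers move at their own pace and stop on an object; "force" is the grip in N (left out, the last holds). Time passes only in rows, so rows that do not move let the fingers close, or fill a call up. It gives the time, the measured TCP pose, the force and the opening at its end, in the units of the state.
- arm.get_state(): the state, without advancing time (a new reading comes with each control period).
- cams.grab_frame(name): name is "scene" or "top" or "wrist"; returns (picture, depth): 420x560x3 uint8, red, green, blue; 420x560 float32, mm along the optical axis (not along the pixel's ray), 0 where there is no reading.
- cams.camera_info(name): a dict with "camera_matrix" (3x3 intrinsics, pixels), "k1" (the pictures are not rectified: a ray, as slopes to the right and down, at radius r is drawn at 1 + k1 r^2 times it, then the intrinsics apply), "origin" and "rotation" of the camera in the world. Camera axes: x right, y up, looking along -z (the intrinsics and any distortion apply to the point x, -y, -z); pixel columns grow to the right and rows downward; lengths in mm; the calibration is good to about 2 mm. A picture is of the moment at which its call begins: read the wrist's pose just before it. camera_info takes no time and is no camera call; for the wrist camera it gives the pose at the moment of the call.
- arm.close_job(): hands the job in, once; it reports no verdict.
The state is a dict: "time_s": time; "joint_positions": joint angles; "joint_vel": joint speeds; "joint_torque": joint torques, N m; "tcp_pos": TCP position; "tcp_rot": TCP orientation; "ft_force": force on the tool from outside, world axes, zero at the start; "moment": the same for the moment, N m; "finger_gap": finger opening in mm.
Only numpy, scipy, OpenCV 4.12 (cv2) and the standard library are available. Lean on these libraries where they do the work, as an engineer would, in place of code of your own. Each camera call takes 0.05 s, during which the arm holds its last target.

## Working session

There is one attempt and no reset: what is moved stays moved. The work goes in short steps, Python scripts to look and compute and a tool call to move; the robot and the scene stay as the last step left them, time stands still between calls to the robot, and variables do not carry over. Pictures are saved under pics/ and viewed, and the job is handed in when it is done.

Besides the shell and the picture viewer there is one more tool, called as name(argument=value, ...) on one line, values as JSON. move_arm: Moves the arm, as the interface text tells. Its arguments: {"type":"object","properties":{"targets":{"type":"array","items":{"type":"number"}},"force":{"type":"number"}},"required":["targets"]}

```bash
ls; mkdir -p pics; python3 - <<'E'
from bench import arm,cams
import cv2
print(arm.get_state())
for n in ["scene","top","wrist"]:
    i=cams.camera_info(n);print(n,i)
    im,d=cams.grab_frame(n);cv2.imwrite(f"pics/a_{n}.png",im[:,:,::-1])
    import numpy as np;np.save(f"pics/a_{n}.npy",d)
E
```

```text
pics
{'time_s': 0.0, 'joint_positions': array([ 1.09087825e+00,  3.59469641e-01,  1.51140915e+00, -3.37878215e-05,
        1.27249254e+00, -1.15105580e-01]), 'joint_vel': array([ 0.00017649, -0.00111173, -0.00116278,  0.00123065,  0.00055474,
        0.00048295]), 'joint_torque': array([-1.99139722e-03, -5.15356207e+01, -2.70724028e+01,  6.72946684e-02,
        3.48009251e-02, -9.53252197e-05]), 'tcp_pos': array([213.79127694, 559.94089657, 246.83946684]), 'tcp_rot': array([-3.13982205e+00, -1.72218528e-04,  2.77678996e+00]), 'ft_force': array([-0.48402488,  0.16169958,  0.43325765]), 'moment': array([-0.02501508, -0.00739318,  0.064554  ]), 'finger_gap': 87.70913003115896}
scene {'camera_matrix': array([[533.38107258,   0.        , 281.55793122],
       [  0.        , 533.38107258, 205.97368442],
       [  0.        ,   0.        ,   1.        ]]), 'k1': -0.1341447706132505, 'origin': array([   17.72109151, -1007.98685435,   533.72663231]), 'rotation': array([ 1.16761678,  0.01708911, -0.51549389])}
top {'camera_matrix': array([[519.50658544,   0.        , 286.66040477],
       [  0.        , 519.50658544, 210.08211663],
       [  0.        ,   0.        ,   1.        ]]), 'k1': -0.16339376298507516, 'origin': array([ 440.14164394,  -67.63250248, 1340.75409278]), 'rotation': array([ 0.08961172,  0.02464442, -1.54359899])}
wrist {'camera_matrix': array([[370.3983564 ,   0.        , 265.68328108],
       [  0.        , 370.3983564 , 200.89357017],
       [  0.        ,   0.        ,   1.        ]]), 'k1': -0.07069682812306635, 'origin': array([136.97555941, 590.77107466, 383.99016071]), 'rotation': array([-0.30568714,  0.00188189,  1.20571074])}
```

View pics/a_scene.png

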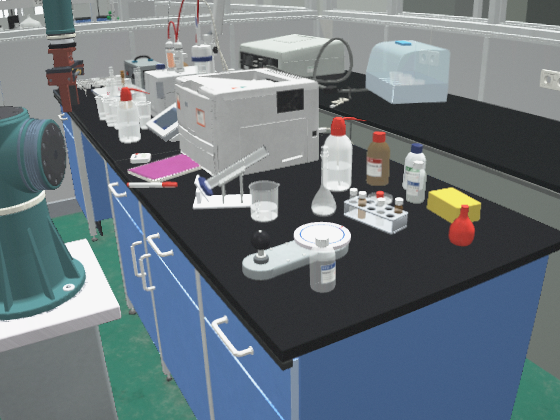

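View pics/a_top.png

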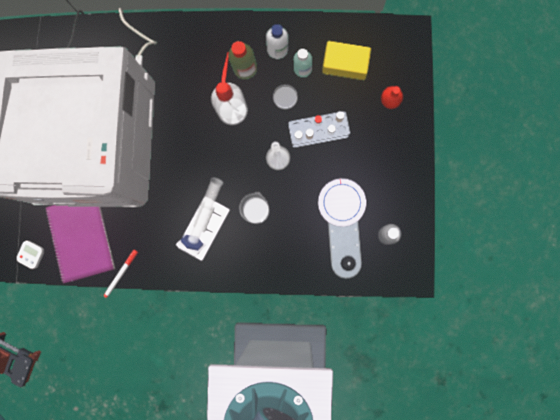

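View pics/a_wrist.png

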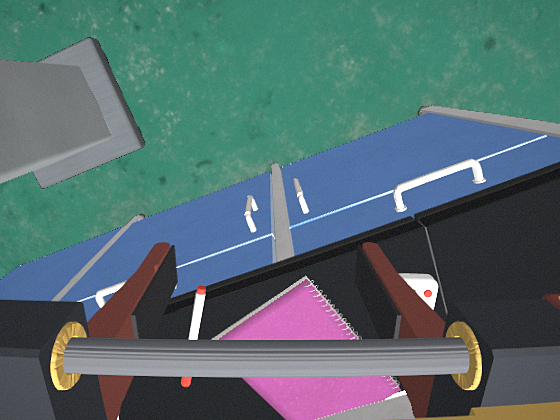

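```bash
cat > h.py <<'E'
import numpy as np,cv2
from scipy.spatial.transform import Rotation as Ro
def R(rpy): return Ro.from_euler('xyz',rpy).as_matrix()
def rays(ci,uv):
    uv=np.asarray(uv,float).reshape(-1,1,2)
    p=cv2.undistortPoints(uv,ci['camera_matrix'],np.array([ci['k1'],0,0,0.]))[:,0]
    d=np.c_[p[:,0],-p[:,1],-np.ones(len(p))]
    return d@R(ci['rotation']).T
def onz(ci,uv,z):
    d=rays(ci,uv);o=ci['origin'];return o+d*((z-o[2])/d[:,2])[:,None]
def proj(ci,P):
    q=(np.atleast_2d(P)-ci['origin'])@R(ci['rotation'])
    q=q*[1,-1,-1]
    return cv2.projectPoints(q,np.zeros(3),np.zeros(3),ci['camera_matrix'],np.array([ci['k1'],0,0,0.]))[0][:,0]
def depthpt(ci,uv,z):
    return ci['origin']+rays(ci,uv)*np.asarray(z).reshape(-1,1)
E
python3 - <<'E'
import cv2
im=cv2.imread('pics/a_top.png')
cv2.imwrite('pics/a_top_z.png',cv2.resize(im[140:290,165:425],None,fx=3,fy=3,interpolation=cv2.INTER_CUBIC))
im=cv2.imread('pics/a_scene.png')
cv2.imwrite('pics/a_scene_z.png',cv2.resize(im[130:300,180:380],None,fx=3.5,fy=3.5,interpolation=cv2.INTER_CUBIC))
E
```

```text
(no output)
```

View pics/a_top_z.png

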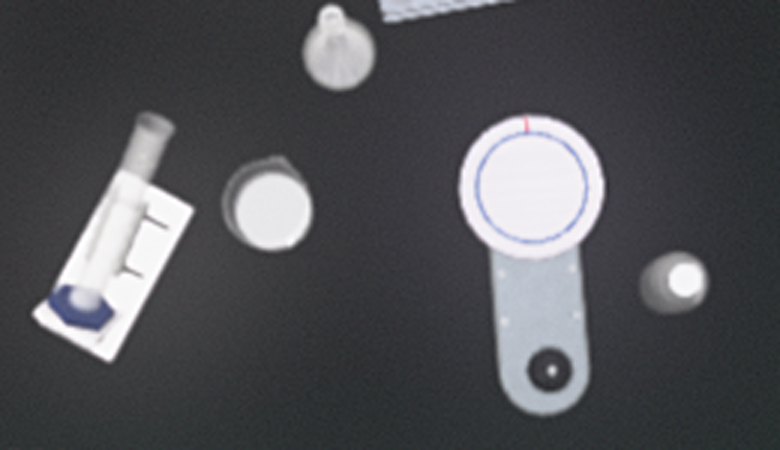

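View pics/a_scene_z.png

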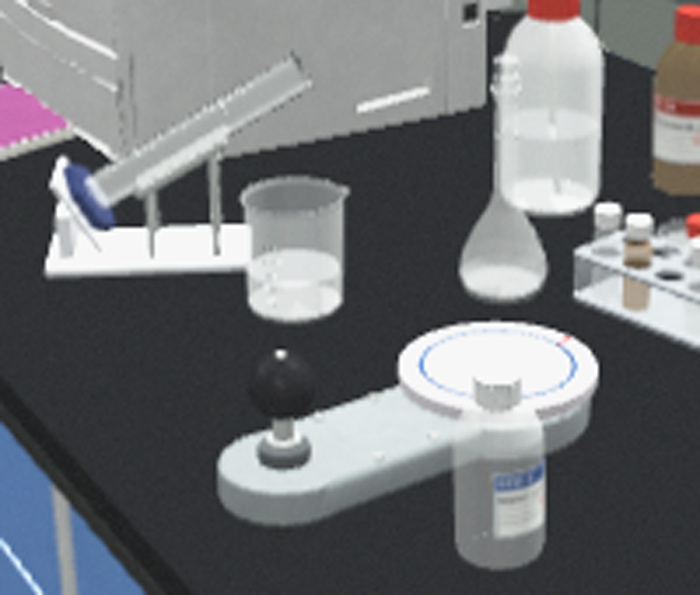

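```bash
cat > m.py <<'E'
from h import *
from bench import arm,cams
ci=cams.camera_info('top');im=cv2.imread('pics/a_top.png').astype(int);d=np.load('pics/a_top.npy')
def comp(m,box):
    mm=np.zeros(m.shape,np.uint8);x0,y0,x1,y1=box;mm[y0:y1,x0:x1]=m[y0:y1,x0:x1]
    n,l,s,c=cv2.connectedComponentsWithStats(mm);k=1+np.argmax(s[1:,4]);return l==k,s[k],c[k]
b,g,r=im[...,0],im[...,1],im[...,2]
# plate: fit ellipse to ring (blue)
ring=((b-r)>35)
m,s,c=comp(ring,(315,175,372,230));pts=np.argwhere(m)[:,::-1].astype(np.float32)
e=cv2.fitEllipse(pts);print('ring',s,e,onz(ci,e[0],40))
pl=(r>190)&(g>190);m,s,c=comp(pl,(310,170,375,235))
cn=max(cv2.findContours(m.astype(np.uint8),0,1)[0],key=len);e=cv2.fitEllipse(cv2.convexHull(cn));print('plate',s,e,onz(ci,e[0],39))
bl=(r<75);m,s,c=comp(bl,(338,250,358,274));cn=max(cv2.findContours(m.astype(np.uint8),0,1)[0],key=len)
print('ball',s,cv2.minEnclosingCircle(cn),onz(ci,c,72))
foot=((b-r)>30)&(r<110);m,s,c=comp(foot,(175,225,210,255));print('foot',s,c,onz(ci,c,40))
# mouth centre approx
for nm,u,z in [('mouth',(165+153/3,140+121/3),145),('refl',(165+272/3,140+211/3),30),('bottlecap',(165+686/3,140+280/3),105),('flaskmouth',(165+331/3,140+14/3),171)]:
    print(nm,onz(ci,[u],z))
for nm,u in [('c1',(33,315)),('c2',(110,362)),('c3',(194,208))]:
    print(nm,onz(ci,[(165+u[0]/3,140+u[1]/3)],5))
E
python3 m.py
```

```text
ring [323 184  23  31  53] ((341.4797058105469, 201.99417114257812), (35.928470611572266, 36.372169494628906), 172.5209197998047) [[ 580.01106171 -169.78868204   40.        ]]
plate [ 319  179   47   48 1654] ((341.7572326660156, 202.30926513671875), (46.86219024658203, 47.781219482421875), 176.81753540039062) [[ 579.33845979 -170.58054884   39.        ]]
ball [341 257  14  13 128] ((347.65789794921875, 263.131591796875), 6.753477573394775) [[ 427.61171958 -185.16104048   72.        ]]
foot [181 236  21  14 128] [190.46875  243.328125] [[465.71594163 208.45306769  40.        ]]
mouth [[612.50908106 131.99814061 145.        ]]
refl [[554.42286941  46.54771328  30.        ]]
bottlecap [[ 501.0649888  -290.86789402  105.        ]]
flaskmouth [[694.46925147  -5.858707   171.        ]]
c1 [[460.87869727 253.99173362   5.        ]]
c2 [[422.4932159  184.74038629   5.        ]]
c3 [[557.51354763 116.48781168   5.        ]]
```

```bash
python3 - <<'E'
from h import *
from bench import arm,cams
ci=cams.camera_info('top');d=np.load('pics/a_top.npy')
v,u=np.mgrid[0:420:2,0:560:2];uv=np.c_[u.ravel(),v.ravel()]
P=depthpt(ci,uv,d[::2,::2].ravel())
ok=(d[::2,::2].ravel()>0)&(P[:,2]>60)&(P[:,0]>200)
P=P[ok]
m=(P[:,1]>180)&(P[:,0]<700);q=P[m]
print(q[:,0].min(),q[:,1].min(),q[:,2].max());
for y in range(180,700,40):
    s=q[(q[:,1]>=y)&(q[:,1]<y+40)]
    if len(s): print(y,len(s),s[:,0].min(),s[:,2].max())
# flask/beaker/bottle
for n,(x,y) in dict(fl=(690,0),be=(550,46),bo=(500,-285)).items():
    s=P[np.hypot(P[:,0]-x,P[:,1]-y)<60]; print(n,len(s),s.mean(0) if len(s) else 0,s.max(0) if len(s) else 0)
E
cat > plan.py <<'E'
import sys
from h import *
# goto(pos, R) from state: rows split
def rel(p0,R0,p1,R1,n):
    """n equal rows; straight line world + constant-axis rotation; returns rows"""
    rv=Ro.from_matrix(R0.T@R1).as_rotvec();out=[]
    p=p0;Rc=R0
    for i in range(1,n+1):
        Rn=R0@Ro.from_rotvec(rv*i/n).as_matrix();pn=p0+(p1-p0)*i/n
        out.append(np.r_[Rc.T@(pn-p)/1000,Ro.from_matrix(Rc.T@Rn).as_rotvec()]);p,Rc=pn,Rn
    return np.array(out)
def show(rows): 
    for r in rows: print(', '.join('%.4f'%x for x in r))
E
```

```text
200.219506623601 180.39434121147815 389.50336876546373
180 82 439.1120204593751 95.31726958485729
220 13 452.9726833780215 73.09637626862559
300 352 573.6344409173578 255.7935175051607
340 378 558.4202455948367 263.5200538389727
380 308 555.4858752560518 264.26214178993564
420 304 553.1670578873127 262.03111019300513
460 336 200.48852896965653 349.392229945925
500 371 200.219506623601 389.50336876546373
540 288 230.05671968240438 338.1787807963109
580 267 224.4281243500154 262.0656034248493
620 35 556.6003774280383 253.74040728293676
660 2 560.9257000951046 171.7546602376467
fl 36 [689.58925176  -5.17645889 122.69193517] [700.80513438   7.61381331 174.61787258]
be 39 [561.19152942  53.04870898  78.09889343] [590.45631318  81.55125331  85.40151747]
bo 75 [ 501.77264061 -286.51318259   86.99386995] [ 525.56759148 -268.38622229  109.61899109]
```

move_arm(targets=[-0.031, -0.0213, 0, 0, 0, 0.0144, -1, -0.031, -0.0213, 0, 0, 0, 0.0144, -1, -0.031, -0.0213, 0, 0, 0, 0.0144, -1, -0.031, -0.0213, 0, 0, 0, 0.0144, -1, -0.031, -0.0213, 0, 0, 0, 0.0144, -1, -0.031, -0.0213, 0, 0, 0, 0.0144, -1, -0.031, -0.0213, 0, 0, 0, 0.0144, -1, -0.031, -0.0213, 0, 0, 0, 0.0144, -1])

```text
time_s: 1.15
tcp_pos: [372.5, 303.5, 247.5]
tcp_rot: [-3.141, -0.0, 2.661]
ft_force: [-0.6, -0.4, 0.8]
finger_gap: 87.5
```

```bash
python3 - <<'E'
from plan import *
from bench import arm
s=arm.get_state();print(s['time_s'],s['joint_positions'],s['tcp_pos'],s['tcp_rot'])
R0=R(s['tcp_rot']);R1=R([np.pi,0,np.radians(152.5)])
show(rel(s['tcp_pos'],R0,np.array([560,160,245.]),R1,8)[[0,7]])
E
```

```text
1.15 [ 5.39828736e-01  1.86416851e-01  1.75927368e+00 -8.28431864e-05
  1.19625448e+00 -5.50577192e-01] [372.51288308 303.49857579 247.48810979] [-3.14125203e+00 -1.18652213e-04  2.66123256e+00]
-0.0291, -0.0051, 0.0003, -0.0000, -0.0000, -0.0000
-0.0291, -0.0051, 0.0003, -0.0000, -0.0000, -0.0000
```

move_arm(targets=[-0.0291, -0.0051, 0, 0, 0, 0, -1, -0.0291, -0.0051, 0, 0, 0, 0, -1, -0.0291, -0.0051, 0, 0, 0, 0, -1, -0.0291, -0.0051, 0, 0, 0, 0, -1, -0.0291, -0.0051, 0, 0, 0, 0, -1, -0.0291, -0.0051, 0, 0, 0, 0, -1, -0.0291, -0.0051, 0, 0, 0, 0, -1, -0.0291, -0.0051, 0, 0, 0, 0, -1])

```text
time_s: 2.15
tcp_pos: [560.3, 160.3, 247.4]
tcp_rot: [-3.141, -0.001, 2.662]
ft_force: [0.5, 0.2, 0.1]
finger_gap: 87.9
```

```bash
python3 - <<'E'
from plan import *
from bench import arm,cams
s=arm.get_state();print(s['time_s'],s['joint_positions'],s['tcp_pos'],s['tcp_rot'])
ci=cams.camera_info('wrist');print(ci)
import pickle
im,d=cams.grab_frame('wrist');cv2.imwrite('pics/b_wrist.png',im[:,:,::-1]);pickle.dump((ci,d,s),open('b.pkl','wb'))
# camera in tool frame
R0=R(s['tcp_rot']);print((ci['origin']-s['tcp_pos'])@R0)
E
```

```text
2.15 [ 1.60133978e-01  3.34768531e-01  1.54828214e+00 -3.51854678e-05
  1.25919681e+00 -9.30597120e-01] [560.31986134 160.28199088 247.35333376] [-3.14117464e+00 -5.05153170e-04  2.66153812e+00]
{'camera_matrix': array([[370.3983564 ,   0.        , 265.68328108],
       [  0.        , 370.3983564 , 200.89357017],
       [  0.        ,   0.        ,   1.        ]]), 'k1': -0.07069682812306635, 'origin': array([487.40779966, 199.61350517, 384.45506733]), 'rotation': array([-3.05368847e-01,  6.72068990e-04,  1.09042292e+00])}
[  82.90441585    1.15577078 -137.06036673]
```

View pics/b_wrist.png

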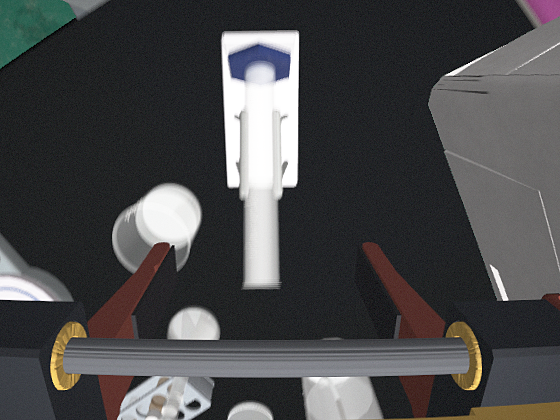

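```bash
python3 - <<'E'
from h import *
import pickle
ci,d,s=pickle.load(open('b.pkl','rb'))
im=cv2.imread('pics/b_wrist.png').astype(int);g=im.sum(2)
for r in range(206,292,6):
    row=np.where(g[r,225:300]>150)[0]+225
    print(r,(row.min(),row.max()) if len(row) else None, g[r,262])
b=im[...,0]-im[...,2];m=(b>40)[35:90,220:300];v,u=np.nonzero(m);print('foot px',u.min()+220,u.max()+220,v.min()+35,v.max()+35,u.mean()+220,v.mean()+35)
print('mouth', onz(ci,[(262,284),(262,287)],140))
print('mouth low', onz(ci,[(262,287)],127),onz(ci,[(262,287)],153))
for r,c,z in [(210,261.5,120),(240,261.5,125),(270,262,135)]: print(onz(ci,[(c,r)],z))
print('foot',onz(ci,[(260,62)],45))
print(np.median(d[255:280,255:268]),np.median(d[215:230,255:268]))
print(depthpt(ci,[(262,270),(262,222)],[np.median(d[268:272,258:266]),np.median(d[220:224,258:266])]))
E
```

```text
206 (np.int64(243), np.int64(278)) 692
212 (np.int64(243), np.int64(278)) 695
218 (np.int64(243), np.int64(278)) 702
224 (np.int64(243), np.int64(278)) 695
230 (np.int64(243), np.int64(278)) 700
236 (np.int64(243), np.int64(278)) 704
242 (np.int64(243), np.int64(279)) 699
248 (np.int64(243), np.int64(279)) 699
254 (np.int64(243), np.int64(279)) 695
260 (np.int64(243), np.int64(279)) 691
266 (np.int64(243), np.int64(279)) 695
272 (np.int64(243), np.int64(279)) 699
278 (np.int64(243), np.int64(279)) 705
284 (np.int64(242), np.int64(281)) 585
290 None 87
foot px 229 289 45 80 259.2443548387097 60.678225806451614
mouth [[612.16586208 131.31376036 140.        ]
 [614.43011383 130.12440824 140.        ]]
mouth low [[621.1850979  126.42901232 127.        ]] [[607.67512977 133.81980417 153.        ]]
[[566.18538636 154.80412787 120.        ]]
[[586.03836439 144.43511156 125.        ]]
[[604.12483248 135.4804971  135.        ]]
foot [[467.91962591 203.9535546   45.        ]]
265.68295 272.76364
[[598.77023551 138.42271044 146.44418528]
 [571.94336186 152.3105382  128.99996072]]
```

```bash
python3 - <<'E'
import numpy as np
S=[([1.09087825e+00,3.59469641e-01,1.51140915e+00,1.27249254],[213.79127694,559.94089657,246.83946684]),
([5.39828736e-01,1.86416851e-01,1.75927368e+00,1.19625],[372.51288308,303.49857579,247.48810979]),
([1.60133978e-01,3.34768531e-01,1.54828214e+00,1.259],[560.31986134,160.28199088,247.35333376])]
A=[];b=[];
for q,p in S:
    c,s=np.cos(q[0]),np.sin(q[0]);r=p[0]*c+p[1]*s;l=-p[0]*s+p[1]*c;print(r,l)
    a=q[1];f=a+q[2]
    A+= [[np.sin(a),np.sin(f),0],[np.cos(a),np.cos(f),1]];b+=[r,p[2]]
A=np.array(A);b=np.array(b);x,res,_,_=np.linalg.lstsq(A,b,rcond=None);print(x,A@x-b)
E
```

```text
595.394737481405 68.88849197580132
475.5352865565334 68.87252577572457
578.7081285508 68.88806545232659
[ 656.19852074  381.22823165 -255.92474212] [-0.36670209 -1.19826431  0.83445182  1.82089452 -0.32039043 -0.62263021]
```

move_arm(targets=[0, 0, -0.045, 0, 0, 0, -1, 0, 0, -0.045, 0, 0, 0, -1, 0, 0, 0, -0.104, 0.078, 0, -1, 0, 0, 0, -0.104, 0.078, 0, -1, 0, 0, 0, -0.104, 0.078, 0, -1, 0, 0, 0, -0.104, 0.078, 0, -1, 0, 0, 0, -0.104, 0.078, 0, -1, 0, 0, 0, -0.104, 0.078, 0, -1])

```text
time_s: 3.2
tcp_pos: [559.8, 160.8, 337.9]
tcp_rot: [2.468, -0.437, 2.816]
ft_force: [-0.9, 0.2, -0.6]
finger_gap: 87.9
```

```bash
python3 - <<'E'
from plan import *
from bench import arm
s=arm.get_state();print(s['time_s'],s['joint_positions'].tolist(),s['tcp_pos'].tolist(),s['tcp_rot'].tolist());print(R(s['tcp_rot']))
E
```

```text
3.2 [-0.25836261031987207, 0.3806627070390715, 1.5119505936609294, 0.7012937792567261, 1.62034419003029, -1.4497419561202143] [559.8249389423058, 160.83755864003876, 337.8991474843684] [2.468113266621056, -0.4369075125300379, 2.8163647710972213]
[[-0.85856677  0.49983959 -0.11412048]
 [ 0.28951003  0.65635252  0.696696  ]
 [ 0.4231395   0.56512101 -0.70823104]]
```

```bash
cat > kin.py <<'E'
from h import *
from scipy.optimize import least_squares
def rot(ax,a): return Ro.from_rotvec(np.array(ax,float)*a).as_matrix()
Y=[0,1,0];Z=[0,0,1]
# zero: arm straight up, tool up; j4 sign s4, j6 sign s6, j6 offset o6
def fk(q,P,s4=-1,s6=1,o6=np.pi/2):
    A,B,h,L,ds,dw=P
    R1=rot(Z,q[0]);R2=R1@rot(Y,q[1]);R3=R2@rot(Y,q[2]);R4=R3@rot(Z,s4*q[3]);R5=R4@rot(Y,q[4]);R6=R5@rot(Z,s6*q[5]+o6)
    p=np.array([0,0,h])+R1@[0,ds,0]+R2@[0,0,A]+R3@[0,0,B]+R4@[0,dw,0]+R5@[0,0,L]
    return p,R6
S=[([1.09087825e+00,3.59469641e-01,1.51140915e+00,-3.4e-5,1.27249254,-1.15105580e-01],[213.79127694,559.94089657,246.83946684],[-3.13982205e+00,-1.72218528e-04,2.77678996]),
([5.39828736e-01,1.86416851e-01,1.75927368e+00,-8e-5,1.19625448,-5.50577192e-01],[372.51288308,303.49857579,247.48810979],[-3.14125203e+00,-1.18652213e-04,2.66123256]),
([1.60133978e-01,3.34768531e-01,1.54828214e+00,-3.5e-5,1.25919681,-9.30597120e-01],[560.31986134,160.28199088,247.35333376],[-3.14117464e+00,-5.05153170e-04,2.66153812]),
([-0.25836261031987207, 0.3806627070390715, 1.5119505936609294, 0.7012937792567261, 1.62034419003029, -1.4497419561202143], [559.8249389423058, 160.83755864003876, 337.8991474843684], [2.468113266621056, -0.4369075125300379, 2.8163647710972213])]
def fit():
    f=lambda P:np.concatenate([fk(q,P)[0]-p for q,p,_ in S])
    r=least_squares(f,[650,380,100,350,30,30]);return r.x,r.fun
if __name__=='__main__':
    x,f=fit();print(x);print(f.reshape(-1,3).round(2))
    for q,p,r in S:
        Rm=R(r);Rf=fk(q,x)[1]; print((Rf.T@Rm).round(3).tolist())
E
python3 kin.py
```

```text
[ 107.28993465  509.25966377  145.80627335 -168.61699044  281.83830424
 -194.15644053]
[[-49.38 -54.17  17.47]
 [  6.03  25.53 -14.13]
 [-60.96   9.19  11.95]
 [ 92.98 -82.88 -15.3 ]]
[[1.0, 0.0, -0.0], [-0.0, 1.0, -0.0], [0.0, 0.0, 1.0]]
[[1.0, 0.0, -0.0], [-0.0, 1.0, -0.0], [0.0, 0.0, 1.0]]
[[1.0, 0.0, -0.0], [-0.0, 1.0, -0.0], [0.0, 0.0, 1.0]]
[[0.986, -0.051, 0.16], [-0.148, 0.18, 0.972], [-0.078, -0.982, 0.169]]
```

```bash
sed -i 's/s4=-1/s4=1/' kin.py; python3 kin.py
```

```text
[6.50715836e+02 3.82717384e+02 1.07953579e+02 3.58094959e+02
 6.82128841e+01 4.30241148e-01]
[[-0.47 -1.46 -0.99]
 [ 1.06  0.33  1.67]
 [-0.89 -0.4  -0.48]
 [ 1.67  0.36 -0.21]]
[[1.0, -0.0, 0.0], [0.0, 1.0, 0.0], [-0.0, -0.0, 1.0]]
[[1.0, 0.0, -0.0], [-0.0, 1.0, -0.0], [0.0, 0.0, 1.0]]
[[1.0, 0.0, -0.0], [-0.0, 1.0, -0.0], [0.0, 0.0, 1.0]]
[[1.0, 0.0, 0.0], [-0.0, 1.0, 0.0], [-0.0, -0.0, 1.0]]
```

```bash
cat > ik.py <<'E'
from kin import *
PX,_=fit()
LO=np.array([-2.97,-1.01,.21,-.96,.2,-2.98]);HI=np.array([2.97,2.36,2.38,4.11,2.71,2.98])
def ik(p,Rm,q0):
    def f(q):
        pp,RR=fk(q,PX);return np.r_[(pp-p)/100,Ro.from_matrix(Rm.T@RR).as_rotvec()]
    r=least_squares(f,np.clip(q0,LO+1e-3,HI-1e-3),bounds=(LO,HI));return r.x,np.linalg.norm(r.fun),np.min(np.r_[r.x-LO,HI-r.x])
def pose(g,psi,tau):
    """grasp point g, pointing azimuth psi, tilt tau from down; x on lower/back side"""
    H=np.array([np.cos(psi),np.sin(psi),0]);U=np.array([0,0,1.])
    z=np.sin(tau)*H-np.cos(tau)*U; x=-np.cos(tau)*H-np.sin(tau)*U; y=np.cross(z,x)
    return g-6*z,np.c_[x,y,z]
E
python3 - <<'E'
from ik import *
rad=np.radians
gc=np.array([585.8,145.1,121]);gp=np.array([579.5,-170.3,192])
for t0 in (-25,-15,0,15):
    p,Rm=pose(gc,rad(-27.4),rad(t0));q,e,m=ik(p,Rm,S[2][0]);print('grasp',t0,q.round(2),round(e,3),round(m,2))
    p,Rm=pose(gc+[0,0,120],rad(-27.4),rad(t0));qu,e,m=ik(p,Rm,q);print('lift',t0,qu.round(2),round(e,3),round(m,2))
    for psi in range(-40,121,20):
        # continuous: 12 steps
        qq=qu;mm=9;ee=0
        for k in np.linspace(0,1,9)[1:]:
            g=(1-k)*(gc+[0,0,120])+k*(gp+[0,0,60])
            p,Rm=pose(g,rad(-27.4+k*(psi+27.4)),rad(t0+60*k));qq,e,m=ik(p,Rm,qq);mm=min(mm,m);ee=max(e,ee)
        p,Rm=pose(gp,rad(psi),rad(t0+60));qq,e,m=ik(p,Rm,qq)
        print('  ',psi,qq.round(2),'e',round(e,3),round(ee,3),'m',round(m,2),round(mm,2))
E
```

```text
grasp -25 [ 0.01  0.63  1.43  0.2   1.47 -1.14] 0.0 0.95
lift -25 [ 0.01  0.57  1.23  0.2   1.73 -1.09] 0.0 0.98
   -40 [-0.25  0.2   2.1  -0.75  0.37 -0.48] e 0.0 0.0 m 0.17 0.31
   -20 [-0.43  0.17  2.15  0.2   0.22 -1.83] e 0.0 0.0 m 0.02 0.2
   0 [-0.6   0.18  2.13  0.85  0.45 -2.88] e 0.0 0.0 m 0.1 0.35
   20 [-0.65  0.24  1.97  0.66  0.73 -2.98] e 0.107 0.046 m 0.0 0.0
   40 [-0.62  0.31  1.79  0.45  0.96 -2.98] e 0.274 0.228 m 0.0 0.0
   60 [-0.56  0.39  1.64  0.29  1.15 -2.98] e 0.472 0.439 m 0.0 0.0
   80 [-0.48  0.44  1.52  0.15  1.29 -2.98] e 0.695 0.674 m 0.0 0.0
   100 [-0.39  0.47  1.47 -0.    1.34 -2.98] e 0.935 0.928 m 0.0 0.0
   120 [-0.21  0.38  1.68 -0.35  1.04 -2.98] e 1.169 1.195 m 0.0 0.0
grasp -15 [ 0.05  0.55  1.54  0.14  1.28 -1.1 ] 0.0 0.84
lift -15 [ 0.05  0.48  1.33  0.13  1.56 -1.06] 0.0 1.05
   -40 [-0.25  0.19  2.15 -0.96  0.3  -0.28] e 0.125 0.043 m 0.0 0.0
   -20 [-0.52  0.16  2.24  1.29  0.2  -2.98] e 0.118 0.053 m 0.0 0.0
   0 [-0.59  0.17  2.17  0.99  0.39 -2.98] e 0.141 0.058 m 0.0 0.0
   20 [-0.66  0.23  2.01  0.72  0.69 -2.98] e 0.264 0.198 m 0.
[... 1090 characters left out ...]
37  1.88 -0.26  0.7  -0.68] 0.0 0.5
lift 15 [ 0.23  0.27  1.68 -0.2   1.   -0.77] 0.0 0.7
   -40 [-0.3   0.17  2.19 -0.96  0.2  -0.34] e 0.637 0.547 m 0.0 0.0
   -20 [-0.3   0.17  2.19 -0.96  0.2  -0.54] e 0.65 0.551 m 0.0 0.0
   0 [-0.3   0.17  2.18 -0.96  0.2  -0.74] e 0.772 0.694 m 0.0 0.0
   20 [-0.68  0.21  2.08  0.9   0.64 -2.98] e 0.74 0.662 m 0.0 0.0
   40 [-0.76  0.33  1.87  0.74  1.01 -2.98] e 0.85 0.78 m 0.0 0.0
   60 [-0.77  0.51  1.63  0.66  1.4  -2.98] e 0.956 0.888 m 0.0 0.0
   80 [-0.76  0.72  1.37  0.65  1.8  -2.98] e 1.048 0.975 m 0.0 0.0
   100 [-0.7   0.96  1.11  0.7   2.21 -2.98] e 1.115 1.027 m 0.0 0.0
   120 [-0.58  1.25  0.67  0.96  2.71 -2.98] e 1.118 1.035 m 0.0 0.0
```

```bash
cat >> ik.py <<'E'
def posef(g,psi,tau):
    p,Rm=pose(g,psi,tau);return p,Rm*np.array([-1,-1,1])
E
python3 - <<'E'
from ik import *
rad=np.radians
gc=np.array([585.8,145.1,121]);gp=np.array([579.5,-170.3,192])
for t0 in (-20,-10,0,15):
    q0=np.array(S[2][0]);q0[5]+=np.pi
    p,Rm=posef(gc,rad(-27.4),rad(t0));q,e,m=ik(p,Rm,q0);print('grasp',t0,q.round(2),round(e,3),round(m,2))
    p,Rm=posef(gc+[0,0,120],rad(-27.4),rad(t0));qu,e,m=ik(p,Rm,q);print('lift',t0,qu.round(2),round(e,3),round(m,2))
    for psi in range(20,121,20):
        qq=qu;mm=9;ee=0;N=16
        for k in np.linspace(0,1,N+1)[1:]:
            g=(1-k)*(gc+[0,0,120])+k*(gp+[0,0,60])
            ql=qq
            p,Rm=posef(g,rad(-27.4+k*(psi+27.4)),rad(t0+60*k));qq,e,m=ik(p,Rm,qq);mm=min(mm,m);ee=max(e,ee)
        p,Rm=posef(gp,rad(psi),rad(t0+60));qq,e,m=ik(p,Rm,qq)
        pe,_=fk(qq,PX); 
        print('  ',psi,qq.round(2),'e',round(e,3),round(ee,3),'m',round(m,2),round(mm,2))
E
```

```text
grasp -20 [0.03 0.59 1.48 0.17 1.38 2.02] 0.0 0.9
lift -20 [0.03 0.52 1.28 0.17 1.65 2.06] 0.0 0.92
   20 [-0.77  0.25  2.1   1.03  0.74 -0.32] e 0.0 0.0 m 0.28 0.39
   40 [-0.81  0.34  1.94  0.86  1.01 -0.47] e 0.0 0.0 m 0.44 0.51
   60 [-0.79  0.45  1.75  0.71  1.26 -0.61] e 0.0 0.0 m 0.63 0.59
   80 [-0.74  0.55  1.56  0.58  1.48 -0.75] e 0.0 0.0 m 0.82 0.66
   100 [-0.67  0.64  1.36  0.45  1.69 -0.92] e 0.0 0.0 m 1.02 0.7
   120 [-0.58  0.71  1.2   0.31  1.86 -1.11] e 0.0 0.0 m 0.85 0.73
grasp -10 [0.07 0.51 1.59 0.1  1.19 2.08] 0.0 0.79
lift -10 [0.07 0.44 1.38 0.09 1.47 2.11] 0.0 0.87
   20 [-0.86  0.28  2.22  1.34  0.83 -0.71] e 0.0 0.0 m 0.16 0.26
   40 [-0.9   0.39  2.02  1.05  1.09 -0.72] e 0.0 0.0 m 0.36 0.39
   60 [-0.87  0.5   1.79  0.84  1.34 -0.76] e 0.0 0.0 m 0.59 0.48
   80 [-0.8   0.61  1.56  0.67  1.58 -0.83] e 0.0 0.0 m 0.82 0.54
   100 [-0.71  0.71  1.33  0.53  1.81 -0.95] e 0.0 0.0 m 0.9 0.6
   120 [-0.6   0.8   1.13  0.37  2.01 -1.11] e 0.0 0.0 m 0.7 0.59
grasp 0 [ 0.13  0.44  1.71 -0.    0.99  2.18] 0.0 0.67
lift 0 [ 0.13  0.37  1.5  -0.    1.28  2.18] 0.0 0.8
[... 207 characters left out ...]
0.84  0.68  1.57  0.76  1.67 -0.91] e 0.0 0.0 m 0.81 0.42
   100 [-0.73  0.79  1.31  0.6   1.92 -0.97] e 0.0 0.0 m 0.79 0.47
   120 [-0.62  0.89  1.08  0.44  2.14 -1.1 ] e 0.0 0.0 m 0.57 0.47
grasp 15 [ 0.23  0.37  1.88 -0.26  0.7   2.47] 0.0 0.5
lift 15 [ 0.23  0.27  1.68 -0.2   1.    2.37] 0.0 0.61
   20 [-1.04  0.51  2.38  1.57  1.25 -1.28] e 0.111 0.076 m 0.0 0.0
   40 [-1.04  0.6   2.19  1.32  1.38 -1.22] e 0.0 0.0 m 0.19 0.05
   60 [-0.98  0.69  1.89  1.05  1.58 -1.07] e 0.0 0.0 m 0.49 0.15
   80 [-0.88  0.8   1.59  0.86  1.82 -1.  ] e 0.0 0.0 m 0.79 0.22
   100 [-0.76  0.9   1.3   0.71  2.07 -0.99] e 0.0 0.0 m 0.64 0.27
   120 [-0.64  1.    1.04  0.55  2.31 -1.07] e 0.0 0.0 m 0.4 0.31
```

```bash
cat > seq.py <<'E'
from ik import *
from plan import rel,show
def check(p0,R0,rows,q0):
    p,Rc,q=p0.copy(),R0.copy(),np.array(q0);mm=9;ql=[q];ee=0
    for r in rows:
        p=p+Rc@(np.array(r[:3])*1000);Rc=Rc@Ro.from_rotvec(r[3:6]).as_matrix()
        q,e,m=ik(p,Rc,q);mm=min(m,mm);ee=max(ee,e);ql.append(q)
    v=np.abs(np.diff(ql,axis=0)).max(0)*8
    print('end',p.round(1),'q',q.round(2),'err',round(ee,3),'margin',round(mm,2),'maxvel',v.round(2));return p,Rc,q
E
python3 - <<'E'
from seq import *
from bench import arm
s=arm.get_state();rad=np.radians;p0=s['tcp_pos'];R0=R(s['tcp_rot'])
gc=np.array([585.8,145.1,121])
p1,R1=posef(gc,rad(-27.4),rad(-10));p1=p1-100*R1[:,2]
print(p1)
rows=rel(p0,R0,p1,R1,20);show(rows[[0,19]]);check(p0,R0,rows,s['joint_positions'])
rv=Ro.from_matrix(R0.T@R1).as_rotvec();t=np.linalg.norm(rv);print(t);rv2=rv*(t-2*np.pi)/t
R_=R0;rows2=[]
p=p0
for i in range(20):
    pn=p0+(p1-p0)*(i+1)/20;rows2.append(np.r_[R_.T@(pn-p)/1000,rv2/20]);R_=R_@Ro.from_rotvec(rv2/20).as_matrix();p=pn
show(rows2[:1]);check(p0,R0,rows2,s['joint_positions'])
E
```

```text
[602.14175752 136.62923748 225.38962182]
-0.0045, -0.0029, 0.0029, 0.0227, 0.0471, -0.1454
0.0036, -0.0005, 0.0049, 0.0227, 0.0471, -0.1454
end [602.1 136.6 225.4] q [ 0.37  0.26  1.94 -0.76  0.68 -2.98] err 0.85 margin 0.0 maxvel [0.65 0.57 1.55 1.78 2.14 1.12]
3.090207584769014
-0.0045, -0.0029, 0.0029, -0.0235, -0.0487, 0.1502
end [602.1 136.6 225.4] q [0.06 0.47 1.39 0.09 1.43 2.09] err 0.0 margin 0.65 maxvel [0.27 0.28 0.39 0.54 0.52 1.73]
```

move_arm(targets=[0, 0, 0, -0.0235, -0.0487, 0.15, -1, 0, 0, 0, -0.0235, -0.0487, 0.15, -1, 0, 0, 0, -0.0235, -0.0487, 0.15, -1, 0, 0, 0, -0.0235, -0.0487, 0.15, -1, 0, 0, 0, -0.0235, -0.0487, 0.15, -1, 0, 0, 0, -0.0235, -0.0487, 0.15, -1, 0, 0, 0, -0.0235, -0.0487, 0.15, -1, 0, 0, 0, -0.0235, -0.0487, 0.15, -1])

```text
time_s: 4.2
tcp_pos: [559.2, 161.0, 337.4]
tcp_rot: [3.051, -0.541, 1.352]
ft_force: [0.1, 0.3, 0.2]
finger_gap: 88.0
```

move_arm(targets=[0, 0, 0, -0.0235, -0.0487, 0.15, -1, 0, 0, 0, -0.0235, -0.0487, 0.15, -1, 0, 0, 0, -0.0235, -0.0487, 0.15, -1, 0, 0, 0, -0.0235, -0.0487, 0.15, -1, 0, 0, 0, -0.0235, -0.0487, 0.15, -1, 0, 0, 0, -0.0235, -0.0487, 0.15, -1, 0, 0, 0, -0.0235, -0.0487, 0.15, -1, 0, 0, 0, -0.0235, -0.0487, 0.15, -1])

```text
time_s: 5.2
tcp_pos: [559.2, 161.3, 337.5]
tcp_rot: [-3.017, -0.064, 0.107]
ft_force: [0.8, 0.7, 0.1]
finger_gap: 87.8
```

```bash
python3 - <<'E'
from seq import *
from bench import arm
s=arm.get_state();rad=np.radians;p0=s['tcp_pos'];R0=R(s['tcp_rot']);print(s['time_s'],p0,s['joint_positions'])
gc=np.array([585.8,145.1,121])
p1,R1=posef(gc,rad(-27.4),rad(-10));p1=p1-90*R1[:,2]
rows=rel(p0,R0,p1,R1,8);show(rows);check(p0,R0,rows,s['joint_positions'])
E
```

```text
5.2 [559.21141459 161.27087796 337.48957231] [0.08387148 0.22376474 1.48807761 0.12910292 1.37016078 1.52132524]
0.0038, 0.0054, 0.0150, -0.0111, -0.0244, 0.0749
0.0046, 0.0049, 0.0149, -0.0111, -0.0244, 0.0749
0.0053, 0.0044, 0.0148, -0.0111, -0.0244, 0.0749
0.0060, 0.0038, 0.0148, -0.0111, -0.0244, 0.0749
0.0066, 0.0032, 0.0146, -0.0111, -0.0244, 0.0749
0.0072, 0.0025, 0.0145, -0.0111, -0.0244, 0.0749
0.0077, 0.0018, 0.0143, -0.0111, -0.0244, 0.0749
0.0081, 0.0010, 0.0142, -0.0111, -0.0244, 0.0749
end [600.6 137.4 215.5] q [0.06 0.47 1.41 0.09 1.41 2.09] err 0.0 margin 0.89 maxvel [0.05 0.5  0.49 0.09 0.18 0.62]
```

move_arm(targets=[0.0038, 0.0054, 0.015, -0.0111, -0.0244, 0.0749, -1, 0.0046, 0.0049, 0.0149, -0.0111, -0.0244, 0.0749, -1, 0.0053, 0.0044, 0.0148, -0.0111, -0.0244, 0.0749, -1, 0.006, 0.0038, 0.0148, -0.0111, -0.0244, 0.0749, -1, 0.0066, 0.0032, 0.0146, -0.0111, -0.0244, 0.0749, -1, 0.0072, 0.0025, 0.0145, -0.0111, -0.0244, 0.0749, -1, 0.0077, 0.0018, 0.0143, -0.0111, -0.0244, 0.0749, -1, 0.0081, 0.001, 0.0142, -0.0111, -0.0244, 0.0749, -1])

```text
time_s: 6.2
tcp_pos: [601.5, 137.7, 215.0]
tcp_rot: [-3.141, 0.174, -0.475]
ft_force: [0.8, 0.2, 0.5]
finger_gap: 87.7
```

```bash
python3 - <<'E'
from seq import *
from bench import arm,cams
s=arm.get_state();rad=np.radians;p0=s['tcp_pos'];R0=R(s['tcp_rot']);print(s['time_s'],p0,s['tcp_rot'],s['joint_positions'])
ci=cams.camera_info('wrist');im,d=cams.grab_frame('wrist');cv2.imwrite('pics/c_wrist.png',im[:,:,::-1]);np.save('pics/c.npy',d)
print(proj(ci,[[585.8,145.1,121],[615,130,140]]))
gc=np.array([585.8,145.1,121])
p1,R1=posef(gc,rad(-27.4),rad(-10))
rows=rel(p0,R0,p1,R1,6);show(rows);check(p0,R0,rows,s['joint_positions'])
E
```

```text
6.2 [601.46080446 137.68541663 215.04692617] [-3.14103194  0.17426897 -0.47549294] [0.06116767 0.48419816 1.40250923 0.09048598 1.40543375 2.08586604]
[[268.32304268 216.0880493 ]
 [268.78474631 183.28374576]]
-0.0001, 0.0001, 0.0149, -0.0000, -0.0000, 0.0004
-0.0001, 0.0001, 0.0149, -0.0000, -0.0000, 0.0004
-0.0001, 0.0001, 0.0149, -0.0000, -0.0000, 0.0004
-0.0001, 0.0001, 0.0149, -0.0000, -0.0000, 0.0004
-0.0001, 0.0001, 0.0149, -0.0000, -0.0000, 0.0004
-0.0001, 0.0001, 0.0149, -0.0000, -0.0000, 0.0004
end [586.7 144.6 126.9] q [0.07 0.51 1.59 0.1  1.19 2.08] err 0.0 margin 0.79 maxvel [0.02 0.07 0.32 0.01 0.3  0.01]
```

View pics/c_wrist.png

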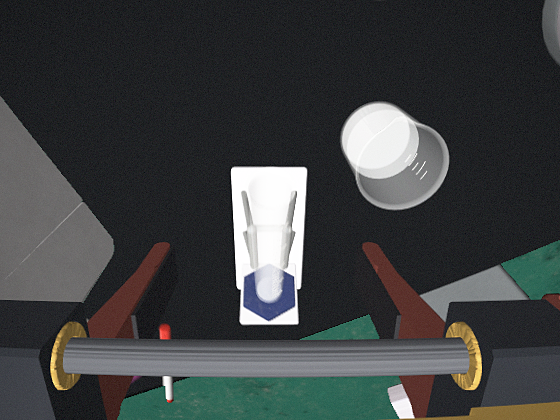

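move_arm(targets=[0, 0, 0.0149, 0, 0, 0, -1, 0, 0, 0.0149, 0, 0, 0, -1, 0, 0, 0.0149, 0, 0, 0, -1, 0, 0, 0.0149, 0, 0, 0, -1, 0, 0, 0.0149, 0, 0, 0, -1, 0, 0, 0.0149, 0, 0, 0, -1, 0, 0, 0, 0, 0, 0, -1, 0, 0, 0, 0, 0, 0, 0], force=35)

```text
time_s: 7.25
tcp_pos: [588.4, 144.7, 128.0]
tcp_rot: [-3.14, 0.173, -0.473]
ft_force: [0.3, 0.1, 0.8]
finger_gap: 80.9
```

move_arm(targets=[0, 0, 0, 0, 0, 0, 1, 0, 0, 0, 0, 0, 0, 1, 0, 0, 0, 0, 0, 0, 1, 0, 0, 0, 0, 0, 0, 1, 0, 0, 0, 0, 0, 0, 1, 0, 0, 0, 0, 0, 0, 1, 0, 0, 0, 0, 0, 0, 1, 0, 0, 0, 0, 0, 0, 1], force=35)

```text
time_s: 8.25
tcp_pos: [587.3, 143.0, 127.9]
tcp_rot: [3.14, 0.173, -0.473]
ft_force: [-2.0, -5.6, 3.5]
finger_gap: 29.8
```

```bash
cat > lift.py <<'E'
from seq import *
from bench import arm
s=arm.get_state();rad=np.radians;p0=s['tcp_pos'];R0=R(s['tcp_rot']);print(s['time_s'],p0,s['tcp_rot'],s['finger_gap'],s['ft_force'])
# lift: up 60 straight world-vertical (8 rows)
rows=rel(p0,R0,p0+[0,0,70],R0,8);show(rows[:1]);p,Rc,q=check(p0,R0,rows,s['joint_positions'])
E
python3 lift.py
```

```text
8.25 [587.2845017  142.99111649 127.90579057] [ 3.13992335  0.17301203 -0.47251217] 29.8474203636995 [-2.01309032 -5.61065433  3.50808878]
-0.0015, 0.0000, -0.0086, 0.0000, 0.0000, 0.0000
end [587.3 143.  197.9] q [0.07 0.47 1.48 0.09 1.35 2.09] err 0.0 margin 0.8 maxvel [0.   0.4  0.49 0.01 0.16 0.02]
```

move_arm(targets=[-0.001, 0, -0.0057, 0, 0, 0, 1, -0.0013, 0, -0.0086, 0, 0, 0, 1, -0.0015, 0, -0.0086, 0, 0, 0, 1, -0.0015, 0, -0.0086, 0, 0, 0, 1, -0.0026, 0, -0.015, 0, 0, 0, 1, -0.0026, 0, -0.015, 0, 0, 0, 1, -0.0026, 0, -0.015, 0, 0, 0, 1, -0.0026, 0, -0.015, 0, 0, 0, 1])

```text
time_s: 9.25
tcp_pos: [588.3, 144.4, 221.9]
tcp_rot: [-3.14, 0.173, -0.473]
ft_force: [-0.2, -0.2, -1.3]
finger_gap: 29.7
```

```bash
python3 - <<'E'
from seq import *
from bench import arm,cams
s=arm.get_state();rad=np.radians;p0=s['tcp_pos'];R0=R(s['tcp_rot']);print(s['time_s'],p0,s['tcp_rot'],s['finger_gap'],s['ft_force'])
for n in ('scene','wrist'):
    im,d=cams.grab_frame(n);cv2.imwrite(f'pics/d_{n}.png',im[:,:,::-1] if n=='wrist' else cv2.resize(im[80:280,170:370,::-1],None,fx=3,fy=3))
gp=np.array([579.5,-170.3,192])
p1,R1=posef(gp+[0,0,90],rad(80),rad(50))
# stage A: up 40 & tilt partially, continuous 24 rows geodesic
g0=p0+6*R0[:,2]
def tau_psi(k): return rad(-27.1+k*107.1),rad(-10+60*k)
rows=[];p,Rc=p0,R0;N=24
for i in range(1,N+1):
    k=i/N;psi,tau=tau_psi(k);g=g0+(gp+[0,0,80]-g0)*k+np.array([0,0,60*4*k*(1-k)*.75])
    pn,Rn=posef(g,psi,tau);rows.append(np.r_[Rc.T@(pn-p)/1000,Ro.from_matrix(Rc.T@Rn).as_rotvec()]);p,Rc=pn,Rn
rows=np.array(rows);show(rows);check(p0,R0,rows,s['joint_positions'])
print(np.linalg.norm(rows[:,3:],axis=1).max())
E
```

```text
9.25 [588.30910729 144.44649254 221.89107885] [-3.13960408  0.17254711 -0.47298083] 29.687839423520842 [-0.23275428 -0.17543701 -1.27410105]
0.0037, 0.0117, -0.0104, -0.0138, 0.0415, -0.0770
0.0033, 0.0122, -0.0094, -0.0085, 0.0436, -0.0774
0.0028, 0.0126, -0.0086, -0.0051, 0.0436, -0.0777
0.0022, 0.0128, -0.0078, -0.0017, 0.0436, -0.0779
0.0015, 0.0130, -0.0070, 0.0017, 0.0436, -0.0779
0.0008, 0.0132, -0.0064, 0.0051, 0.0436, -0.0777
-0.0000, 0.0132, -0.0058, 0.0085, 0.0436, -0.0774
-0.0009, 0.0132, -0.0053, 0.0118, 0.0436, -0.0770
-0.0017, 0.0130, -0.0048, 0.0152, 0.0436, -0.0764
-0.0026, 0.0128, -0.0045, 0.0185, 0.0436, -0.0757
-0.0035, 0.0126, -0.0043, 0.0218, 0.0436, -0.0748
-0.0044, 0.0122, -0.0041, 0.0250, 0.0436, -0.0738
-0.0053, 0.0118, -0.0040, 0.0282, 0.0436, -0.0726
-0.0062, 0.0113, -0.0040, 0.0314, 0.0436, -0.0713
-0.0071, 0.0107, -0.0040, 0.0345, 0.0436, -0.0699
-0.0079, 0.0101, -0.0041, 0.0375, 0.0436, -0.0683
-0.0086, 0.0094, -0.0043, 0.0404, 0.0436, -0.0666
-0.0094, 0.0087, -0.0045, 0.0433, 0.0436, -0.0648
-0.0100, 0.0079, -0.0047, 0.0461, 0.0436, -0.0628
-0.0106, 0.0070, -0.0050, 0.0488, 0.0436, -0.0607
-0.0112, 0.0062, -0.0053, 0.0514, 0.0436, -0.0586
-0.0117, 0.0052, -0.0056, 0.0539, 0.0436, -0.0563
-0.0121, 0.0043, -0.0059, 0.0563, 0.0436, -0.0539
-0.0125, 0.0033, -0.0061, 0.0586, 0.0436, -0.0514
end [ 578.7 -174.8  275.9] q [-0.8   0.55  1.44  0.68  1.71 -0.72] err 0.0 margin 0.64 maxvel [0.52 0.45 0.48 0.63 0.65 1.42]
0.08926936241194225
```

View pics/d_scene.png

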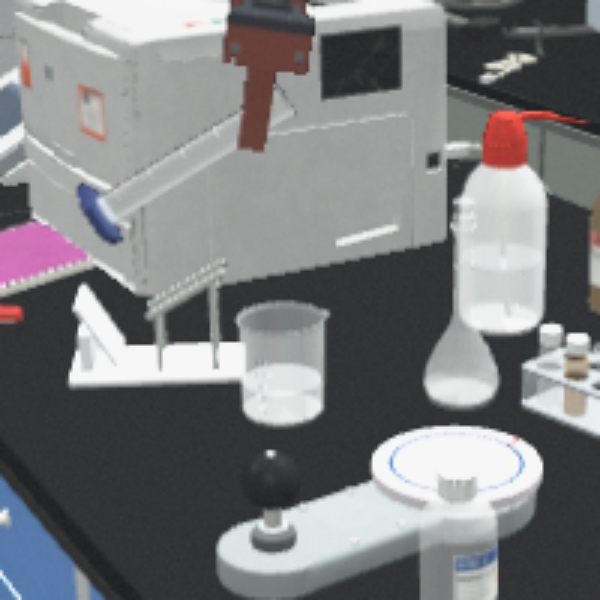

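View pics/d_wrist.png

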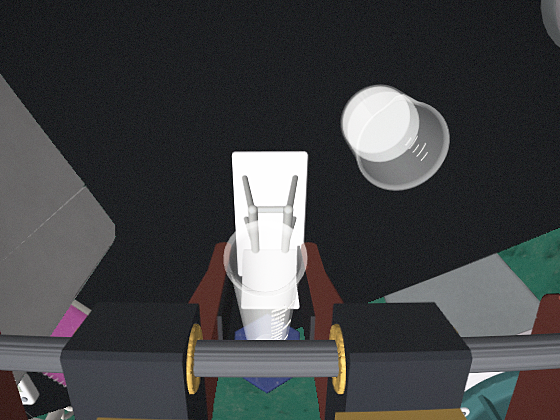

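move_arm(targets=[0.0037, 0.0117, -0.0104, -0.0085, 0.0436, -0.077, 1, 0.0033, 0.0122, -0.0094, -0.0085, 0.0436, -0.0774, 1, 0.0028, 0.0126, -0.0086, -0.0051, 0.0436, -0.0777, 1, 0.0022, 0.0128, -0.0078, -0.0017, 0.0436, -0.0779, 1, 0.0015, 0.013, -0.007, 0.0017, 0.0436, -0.0779, 1, 0.0008, 0.0132, -0.0064, 0.0051, 0.0436, -0.0777, 1, 0, 0.0132, -0.0058, 0.0085, 0.0436, -0.0774, 1, -0.0009, 0.0132, -0.0053, 0.0118, 0.0436, -0.077, 1])

```text
time_s: 10.35
tcp_pos: [582.9, 39.3, 278.9]
tcp_rot: [-3.138, -0.179, 0.152]
ft_force: [0.0, 0.8, -1.0]
finger_gap: 29.5
```

move_arm(targets=[-0.0017, 0.013, -0.0048, 0.0152, 0.0436, -0.0764, 1, -0.0026, 0.0128, -0.0045, 0.0185, 0.0436, -0.0757, 1, -0.0035, 0.0126, -0.0043, 0.0218, 0.0436, -0.0748, 1, -0.0044, 0.0122, -0.0041, 0.025, 0.0436, -0.0738, 1, -0.0053, 0.0118, -0.004, 0.0282, 0.0436, -0.0726, 1, -0.0062, 0.0113, -0.004, 0.0314, 0.0436, -0.0713, 1, -0.0071, 0.0107, -0.004, 0.0345, 0.0436, -0.0699, 1, -0.0079, 0.0101, -0.0041, 0.0375, 0.0436, -0.0683, 1])

```text
time_s: 11.35
tcp_pos: [579.0, -67.7, 296.5]
tcp_rot: [-3.141, -0.53, 0.775]
ft_force: [0.0, 0.5, -1.8]
finger_gap: 29.8
```

move_arm(targets=[-0.0086, 0.0094, -0.0043, 0.0404, 0.0436, -0.0666, 1, -0.0094, 0.0087, -0.0045, 0.0433, 0.0436, -0.0648, 1, -0.01, 0.0079, -0.0047, 0.0461, 0.0436, -0.0628, 1, -0.0106, 0.007, -0.005, 0.0488, 0.0436, -0.0607, 1, -0.0112, 0.0062, -0.0053, 0.0514, 0.0436, -0.0586, 1, -0.0117, 0.0052, -0.0056, 0.0539, 0.0436, -0.0563, 1, -0.0121, 0.0043, -0.0059, 0.0563, 0.0436, -0.0539, 1, -0.0125, 0.0033, -0.0061, 0.0586, 0.0436, -0.0514, 1])

```text
time_s: 12.35
tcp_pos: [578.0, -175.7, 273.0]
tcp_rot: [3.138, -0.878, 1.4]
ft_force: [0.7, 0.6, -0.6]
finger_gap: 29.6
```

```bash
python3 - <<'E'
from seq import *
from bench import arm,cams
import pickle
s=arm.get_state();rad=np.radians;p0=s['tcp_pos'];R0=R(s['tcp_rot']);print(s['time_s'],p0,s['tcp_rot'],s['finger_gap'],s['ft_force'],s['joint_positions'].round(2))
p1,R1=posef(np.array([579.5,-170.3,272]),rad(80),rad(50));print('want',p1,'roterr',Ro.from_matrix(R0.T@R1).as_rotvec())
D={}
for n in ('scene','top','wrist'):
    ci=cams.camera_info(n);im,d=cams.grab_frame(n);D[n]=(ci,im,d);b=im[:,:,::-1]
    cv2.imwrite(f'pics/e_{n}.png',b)
pickle.dump(D,open('e.pkl','wb'))
b=D['scene'][1][:,:,::-1];cv2.imwrite('pics/e_scenez.png',cv2.resize(b[120:300,240:400],None,fx=3.3,fy=3.3,interpolation=cv2.INTER_CUBIC))
b=D['top'][1][:,:,::-1];cv2.imwrite('pics/e_topz.png',cv2.resize(b[140:290,265:425],None,fx=4,fy=4,interpolation=cv2.INTER_CUBIC))
E
```

```text
12.35 [ 577.97797598 -175.66479719  273.03595231] [ 3.13825375 -0.87812422  1.4003978 ] 29.609336254806838 [ 0.74731519  0.58833642 -0.64399529] [-0.8   0.58  1.4   0.68  1.73 -0.72]
want [ 578.70186667 -174.82643904  275.85672566] roterr [ 0.00016451 -0.005464    0.00263977]
```

View pics/e_scenez.png

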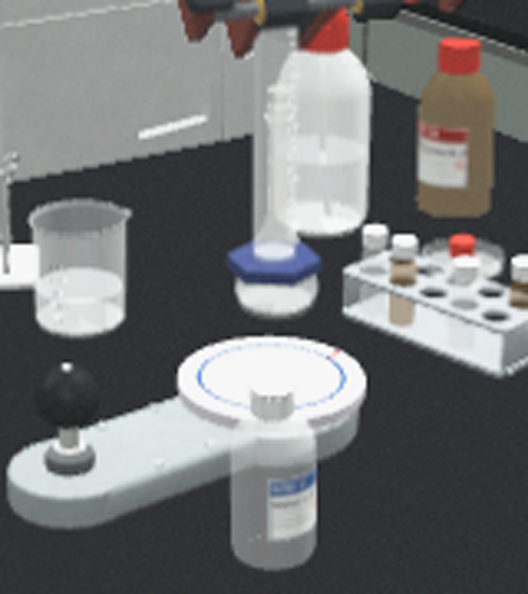

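View pics/e_topz.png

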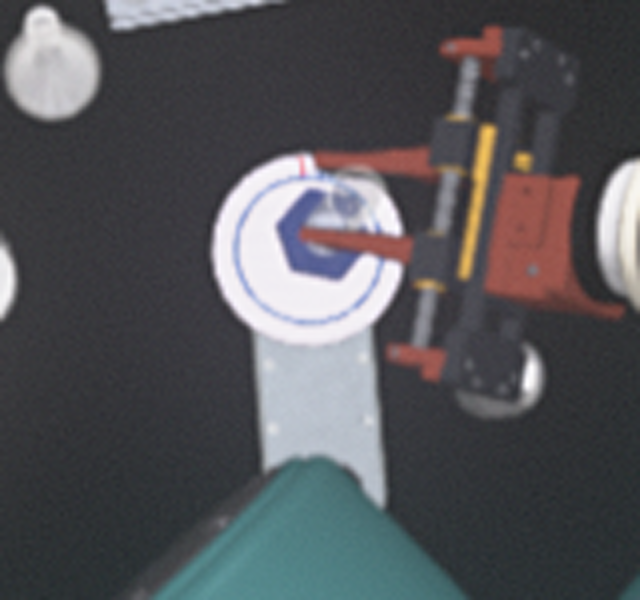

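View pics/e_wrist.png

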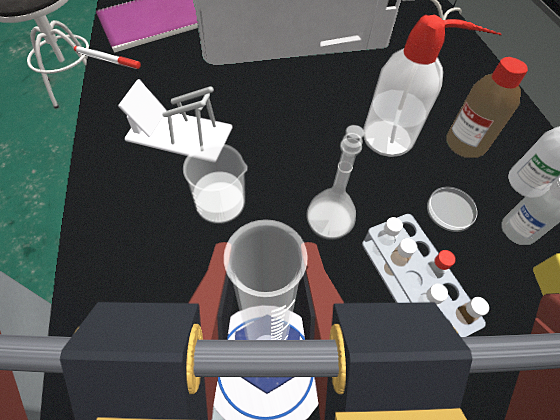

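```bash
python3 - <<'E'
from h import *
import pickle
D=pickle.load(open('e.pkl','rb'))
p0=np.array([577.98,-175.66,273.04]);Rt=R([3.13825375,-0.87812422,1.4003978]);g=p0+6*Rt[:,2];print('g',g)
hexa=lambda c:np.array([c+[30*np.cos(a),30*np.sin(a),0] for a in np.arange(6)*np.pi/3])
for n in ('scene','top'):
    ci,im,d=D[n];im=im.astype(int)
    b=(im[...,2]-im[...,0]>40)&(im[...,0]<120)
    x0,y0,x1,y1=(300,185,345,215) if n=='scene' else (325,180,362,215)
    v,u=np.nonzero(b[y0:y1,x0:x1]);u=u+x0;v=v+y0
    print(n,'foot mask',u.min(),u.max(),v.min(),v.max(),u.mean(),v.mean(),len(u))
    print(' pred foot top/bot centre',proj(ci,[g-[0,0,142],g-[0,0,152]]).round(1).tolist(),'plate',proj(ci,[[579.5,-170.3,40]]).round(1).tolist())
ci,im,d=D['scene'];im=im.astype(int)
print('pred axis',[(z,proj(ci,[g-[0,0,z]])[0].round(1).tolist()) for z in (25,50,75,100,125)])
ed=cv2.Canny(im.astype(np.uint8),40,90)
for r in range(130,190,6): print(r,np.where(ed[r,305:345])[0]+305)
E
python3 - <<'E'
import cv2
im=cv2.imread('pics/e_scene.png');cv2.imwrite('pics/e_s2.png',cv2.resize(im[120:220,290:360],None,fx=8,fy=6,interpolation=cv2.INTER_CUBIC))
E
```

```text
g [ 578.78271031 -171.11303879  269.2084468 ]
scene foot mask 309 336 193 205 322.3712871287129 199.9009900990099 202
 pred foot top/bot centre [[322.2, 195.4], [322.1, 199.9]] plate [[321.7, 233.7]]
top foot mask 335 353 188 208 342.0 199.82119205298014 151
 pred foot top/bot centre [[345.0, 198.6], [344.6, 199.1]] plate [[341.7, 202.2]]
pred axis [(25, [322.9, 139.8]), (50, [322.7, 152.0]), (75, [322.6, 164.1]), (100, [322.4, 175.9]), (125, [322.3, 187.6])]
130 [309 314 317 318 327 330 332 335 336]
136 [310 311 313 314 315 327 328 336 337 338 339 340 341]
142 [324]
148 [321 322 323 337 344]
154 [320 321 329]
160 [314 315 316 321 330 334 340 341]
166 [316 321 327 336 338]
172 [316 321 326 327 329 330]
178 [316 321 323 329]
184 [316 320 323 326 338 340]
```

View pics/e_s2.png

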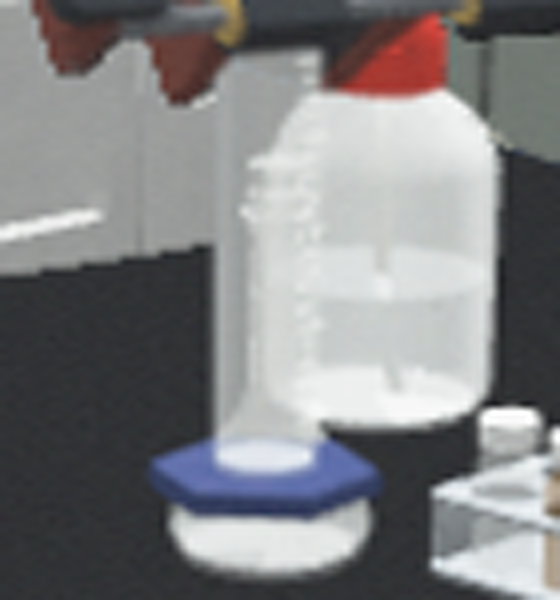

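```bash
python3 - <<'E'
from h import *
import pickle
D=pickle.load(open('e.pkl','rb'))
g=np.array([578.78,-171.11,269.21]);m=np.array([np.cos(1.4),np.sin(1.4),0])
for t in (-4,-2,0,2,4):
    a=np.radians(t);ax=np.cos(a)*np.array([0,0,1])+np.sin(a)*m   # mouth leans +m if t>0
    print(t)
    for n in ('top','wrist'):
        ci=D[n][0];print('  ',n,'mouth',proj(ci,[g+38*ax]).round(1).tolist(),'foot u/side',proj(ci,[g-152*ax]).round(1).tolist(),'foottop',proj(ci,[g-142*ax]).round(1).tolist())
im=D['wrist'][1];cv2.imwrite('pics/e_w2.png',cv2.resize(im[200:420,190:340,::-1],None,fx=3.6,fy=2.7,interpolation=cv2.INTER_CUBIC))
im=D['top'][1];cv2.imwrite('pics/e_t2.png',cv2.resize(im[170:225,315:370,::-1],None,fx=10,fy=10,interpolation=cv2.INTER_CUBIC))
E
```

```text
-4
   top mouth [[354.1, 188.9]] foot u/side [[340.3, 198.2]] foottop [[340.9, 197.8]]
   wrist mouth [[261.8, 250.6]] foot u/side [[263.9, 336.5]] foottop [[263.8, 334.5]]
-2
   top mouth [[353.5, 188.8]] foot u/side [[342.5, 198.7]] foottop [[342.9, 198.2]]
   wrist mouth [[261.8, 247.0]] foot u/side [[263.9, 343.4]] foottop [[263.8, 341.1]]
0
   top mouth [[352.8, 188.6]] foot u/side [[344.6, 199.1]] foottop [[345.0, 198.6]]
   wrist mouth [[261.8, 243.5]] foot u/side [[263.9, 350.4]] foottop [[263.9, 347.8]]
2
   top mouth [[352.2, 188.5]] foot u/side [[346.8, 199.5]] foottop [[347.1, 199.0]]
   wrist mouth [[261.8, 240.1]] foot u/side [[263.9, 357.4]] foottop [[263.9, 354.6]]
4
   top mouth [[351.5, 188.4]] foot u/side [[349.0, 200.0]] foottop [[349.2, 199.4]]
   wrist mouth [[261.8, 236.8]] foot u/side [[264.0, 364.5]] foottop [[263.9, 361.4]]
```

View pics/e_w2.png

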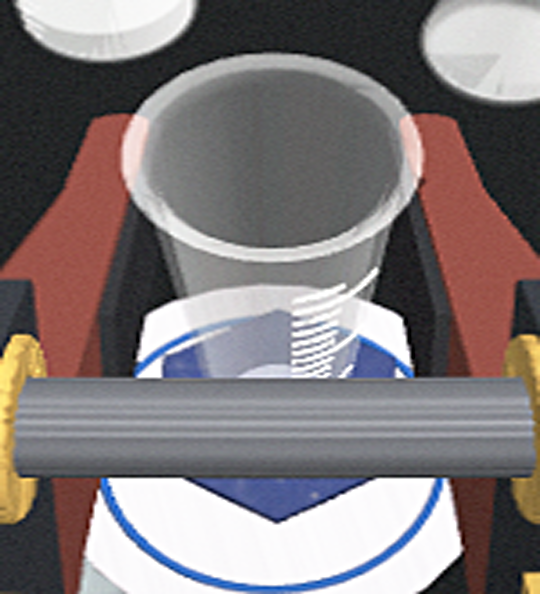

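View pics/e_t2.png

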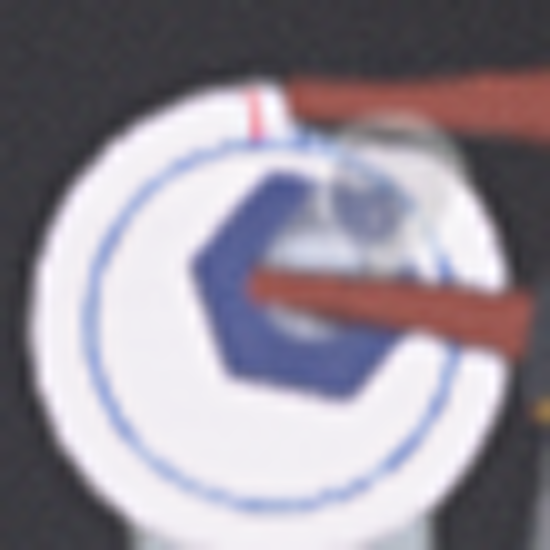

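```bash
python3 - <<'E'
from h import *
import pickle
from scipy.optimize import least_squares
D=pickle.load(open('e.pkl','rb'))
ci=D['wrist'][0]
g=np.array([578.78,-171.11,269.21]);m=np.array([np.cos(1.4),np.sin(1.4),0]);U=np.array([0,0,1.])
def pts(x):
    t,s,off=x;ax=np.cos(t)*U+np.sin(t)*m;mm=np.cos(t)*m-np.sin(t)*U
    c=g+off*mm-s*ax
    P=[c+190*ax+17*mm,c+190*ax-17*mm,c+10*ax+30*mm,c+10*ax-30*mm]
    return P
obs=np.array([200+55/2.7,200+258/2.7,314.8,200+512/2.7])
f=lambda x:proj(ci,pts(x))[:,1]-obs
r=least_squares(f,[0,152,0],x_scale=[.01,1,1]);print(np.degrees(r.x[0]),r.x[1:],r.fun)
f0=lambda x:f([x[0],x[1],0]);r=least_squares(f0,[0,152],x_scale=[.01,1]);print(np.degrees(r.x[0]),r.x[1:],r.fun)
print(proj(ci,pts([0,152,0])),obs)
# ring on plate check
c=np.array([579.5,-170.3,40]);print('ring near/far pred',proj(ci,[c-46*m,c+46*m]),'obs row near',200+590/2.7)
E
```

```text
1.2867121571676732 [177.00458773   6.46679189] [ 0.08378105 -0.06617063 -0.18686532  0.15545062]
0.1767868331405489 [162.71484124] [-3.7908648   5.52659063 -1.37876612  2.92131839]
[[261.7674957  202.08428675]
 [261.74329259 291.10442279]
 [263.75703041 309.07104671]
 [263.98975273 390.48454172]] [220.37037037 295.55555556 314.8        389.62962963]
ring near/far pred [[265.03711939 417.65890112]
 [264.63444029 317.40899158]] obs row near 418.5185185185185
```

```bash
python3 - <<'E'
from h import *
import pickle
D=pickle.load(open('e.pkl','rb'))
for n,px in (('wrist',[(267,388),(255,386),(280,386),(236,330),(300,335),(266,221),(266,297),(225,258),(307,258)]),('scene',[(313,198),(332,198),(322,203),(322,199)]),('top',[(336,197),(340,206),(349,209),(343,188)])):
    ci,im,d=D[n]
    z=np.array([d[v,u] for u,v in px]);P=depthpt(ci,px,z)
    for a,b in zip(px,P): print(n,a,b.round(1),im[a[1],a[0]])
E
```

```text
wrist (267, 388) [ 576.3 -198.8  120.3] [ 77  91 147]
wrist (255, 386) [ 567.7 -195.7  119.3] [72 77 92]
wrist (280, 386) [ 590.3 -191.6   39. ] [205 199 215]
wrist (236, 330) [ 556.6 -132.6   40.4] [231 234 245]
wrist (300, 335) [ 619.3 -148.6   39.6] [ 36  86 160]
wrist (266, 221) [ 582.6 -157.9  299. ] [185 182 182]
wrist (266, 297) [ 577.6 -186.   294.8] [122 125 123]
wrist (225, 258) [ 565.4 -171.3  300.6] [246 229 226]
wrist (307, 258) [ 599.4 -165.5  274.4] [209 152 143]
scene (313, 198) [ 562.2 -162.5  122.1] [ 96 112 171]
scene (332, 198) [ 593.8 -184.6  122.9] [ 94 111 172]
scene (322, 203) [ 564.  -192.9  121.5] [ 55  65 102]
scene (322, 199) [ 571.8 -181.1  124.3] [126 138 180]
top (336, 197) [ 582.2 -149.9  126.4] [ 89  96 151]
top (340, 206) [ 561.9 -160.3  118.8] [ 88  97 150]
top (349, 209) [ 555.  -181.3  122.9] [122 123 159]
top (343, 188) [ 604.4 -166.3  122.9] [ 84  95 149]
```

```bash
python3 - <<'E'
from h import *
import pickle
D=pickle.load(open('e.pkl','rb'))
ci=D['wrist'][0];P=onz(ci,[(267.2,392),(267.2,314.8),(267.2,389.6)],121);print(P, (P[0]+P[1])/2)
Q=onz(ci,[(266.3,220),(266.3,297)],300);print('rim',Q,Q.mean(0))
ci=D['top'][0];print('top',onz(ci,[(346.1,198.6)],121),onz(ci,[(354.5,188)],301))
ci=D['scene'][0];print('scene',onz(ci,[(323.1,196.3)],121))
E
```

```text
[[ 575.90881328 -201.55140103  121.        ]
 [ 586.10968598 -144.88429722  121.        ]
 [ 576.19983956 -199.93402237  121.        ]] [ 581.00924963 -173.21784912  121.        ]
rim [[ 582.71497352 -158.10474049  300.        ]
 [ 577.41806994 -187.71825066  300.        ]] [ 580.06652173 -172.91149557  300.        ]
top [[ 579.63429381 -174.21262873  121.        ]] [[ 580.99747643 -175.12320527  301.        ]]
scene [[ 586.20874021 -163.50780632  121.        ]]
```

```bash
python3 - <<'E'
from seq import *
from bench import arm
s=arm.get_state();p0=s['tcp_pos'];R0=R(s['tcp_rot']);print(s['time_s'],p0)
rows=rel(p0,R0,p0+[-0.8,3.3,-64],R0,8);show(rows[:1]);check(p0,R0,rows,s['joint_positions'])
print('per 1.5mm down',R0.T@[0,0,-1.5])
E
```

```text
12.5 [ 578.40317699 -175.62899949  272.12727096]
-0.0059, -0.0002, 0.0054, 0.0000, 0.0000, 0.0000
end [ 577.6 -172.3  208.1] q [-0.8   0.6   1.55  0.68  1.6  -0.82] err 0.0 margin 0.83 maxvel [0.01 0.2  0.51 0.03 0.24 0.2 ]
per 1.5mm down [-1.15334882e+00 -6.61971947e-04  9.59054779e-01]
```

move_arm(targets=[-0.0059, -0.0002, 0.0054, 0, 0, 0, 1, -0.0064, -0.0002, 0.0058, 0, 0, 0, 1, -0.0065, -0.0002, 0.006, 0, 0, 0, 1, -0.0065, -0.0002, 0.006, 0, 0, 0, 1, -0.0065, -0.0002, 0.006, 0, 0, 0, 1, -0.0064, -0.0002, 0.0058, 0, 0, 0, 1, -0.005, -0.0001, 0.0046, 0, 0, 0, 1, -0.004, -0.0001, 0.0036, 0, 0, 0, 1])

```text
time_s: 13.5
tcp_pos: [577.5, -171.7, 209.2]
tcp_rot: [3.138, -0.877, 1.399]
ft_force: [-0.7, 0.0, -1.6]
finger_gap: 29.9
```

```bash
cat > f.py <<'E'
from seq import *
from bench import arm,cams
import sys,pickle
t=sys.argv[1]
s=arm.get_state();print(s['time_s'],s['tcp_pos'],s['ft_force'],s['finger_gap'])
D={'s':s}
for n in sys.argv[2:]:
    ci=cams.camera_info(n);im,d=cams.grab_frame(n);D[n]=(ci,im,d)
    b=im[:,:,::-1]
    if n=='scene': b=cv2.resize(b[130:280,250:400],None,fx=4,fy=4,interpolation=cv2.INTER_CUBIC)
    if n=='top': b=cv2.resize(b[150:290,290:430],None,fx=4,fy=4,interpolation=cv2.INTER_CUBIC)
    cv2.imwrite(f'pics/{t}_{n}.png',b)
pickle.dump(D,open(t+'.pkl','wb'))
E
python3 f.py g scene wrist
```

```text
13.5 [ 577.52602418 -171.73804194  209.24686508] [-0.73656335  0.04854296 -1.6175158 ] 29.936095622082146
```

View pics/g_scene.png

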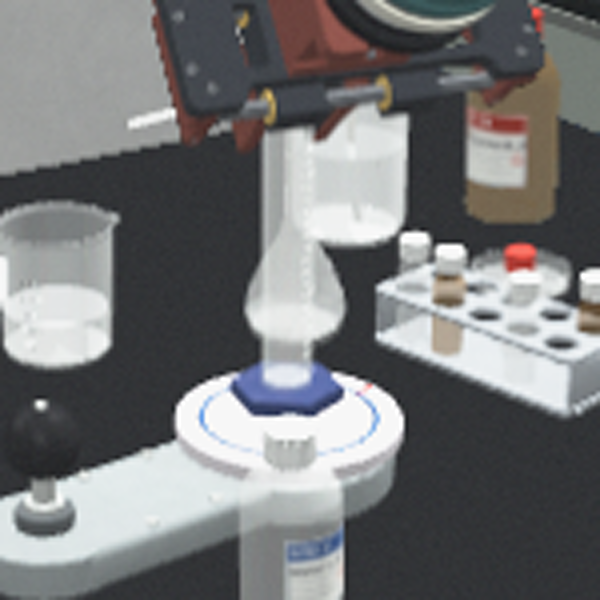

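View pics/g_wrist.png

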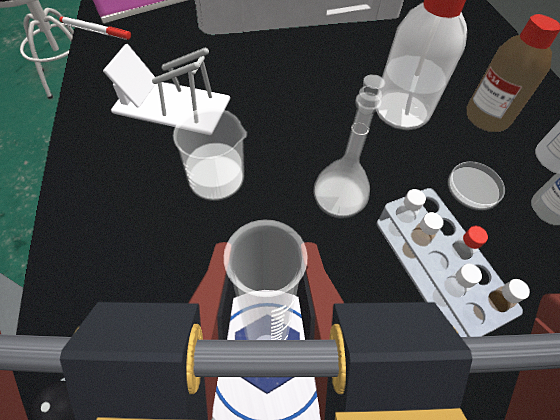

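move_arm(targets=[-0.00077, 0, 0.00064, 0, 0, 0, 1, -0.00077, 0, 0.00064, 0, 0, 0, 1, -0.00077, 0, 0.00064, 0, 0, 0, 1, -0.00077, 0, 0.00064, 0, 0, 0, 1, -0.00077, 0, 0.00064, 0, 0, 0, 1, -0.00077, 0, 0.00064, 0, 0, 0, 1, 0, 0, 0, 0, 0, 0, 1, 0, 0, 0, 0, 0, 0, 1])

```text
time_s: 14.6
tcp_pos: [577.6, -171.7, 203.7]
tcp_rot: [3.138, -0.877, 1.399]
ft_force: [-0.6, 0.8, -0.5]
finger_gap: 29.7
```

```bash
python3 f.py i wrist;python3 - <<'E'
from h import *
import pickle
D=pickle.load(open('i.pkl','rb'));ci,im,d=D['wrist'];im=im.astype(int)
b=(im[...,2]-im[...,0]>40)&(im[...,0]<110);v,u=np.nonzero(b[380:400,255:280]);print(v.max()+380,u.mean()+255)
for px in [(266,386),(266,383),(225,258)]: print(depthpt(ci,[px],[d[px[1],px[0]]]))
E
```

```text
14.6 [ 577.55404201 -171.74959204  203.72735626] [-0.60807063  0.78907574 -0.52292914] 29.675706927403702
392 266.9
[[ 575.13608806 -192.43684452   52.42185375]]
[[ 575.52481956 -190.26686003   51.34448909]]
[[ 568.85858947 -222.14948353  355.33816605]]
```

View pics/i_wrist.png

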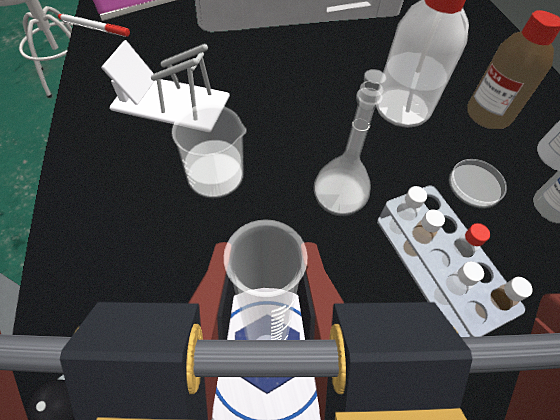

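move_arm(targets=[-0.0007, 0, 0.0006, 0, 0, 0, 1, -0.0007, 0, 0.0006, 0, 0, 0, 1, 0, 0, 0, 0, 0, 0, 1, -0.0004, 0, 0.0003, 0, 0, 0, 1, -0.0004, 0, 0.0003, 0, 0, 0, 1, 0, 0, 0, 0, 0, 0, 1, 0, 0, 0, 0, 0, 0, 1, 0, 0, 0, 0, 0, 0, 1])

```text
time_s: 15.65
tcp_pos: [577.6, -171.7, 201.1]
tcp_rot: [3.137, -0.877, 1.399]
ft_force: [0.1, -0.3, 2.2]
finger_gap: 29.6
```

move_arm(targets=[0, 0, 0, 0, 0, 0, 0.31, 0, 0, 0, 0, 0, 0, 0.28, 0, 0, 0, 0, 0, 0, 0.24, 0, 0, 0, 0, 0, 0, 0.18, 0, 0, 0, 0, 0, 0, 0, 0, 0, 0, 0, 0, 0, -0.3, 0, 0, 0, 0, 0, 0, -0.7, 0, 0, 0, 0, 0, 0, -1], force=10)

```text
time_s: 16.65
tcp_pos: [577.6, -171.8, 200.9]
tcp_rot: [3.138, -0.877, 1.399]
ft_force: [0.4, 0.2, 0.2]
finger_gap: 71.1
```

```bash
python3 f.py j wrist scene top
```

```text
16.65 [ 577.55509138 -171.76678535  200.88889013] [0.43056911 0.19645301 0.16346323] 71.0769035759312
```

View pics/j_wrist.png

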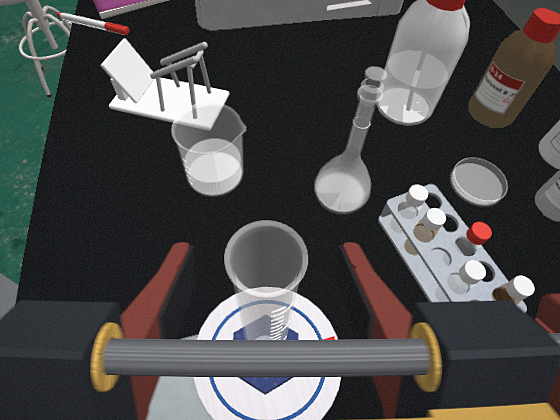

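View pics/j_scene.png

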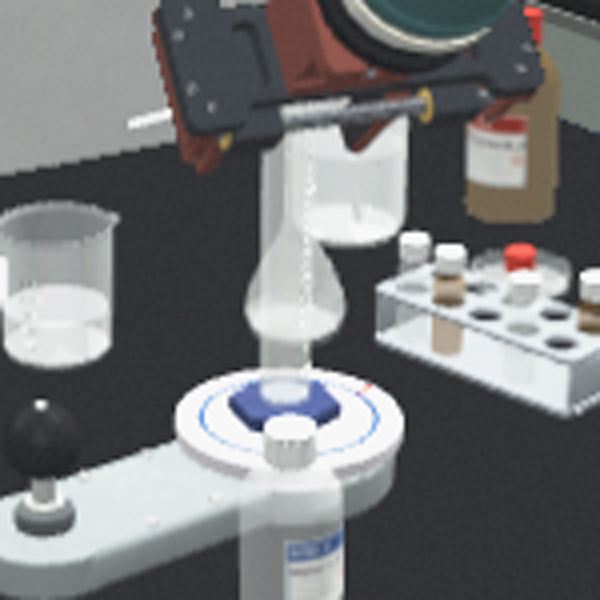

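View pics/j_top.png

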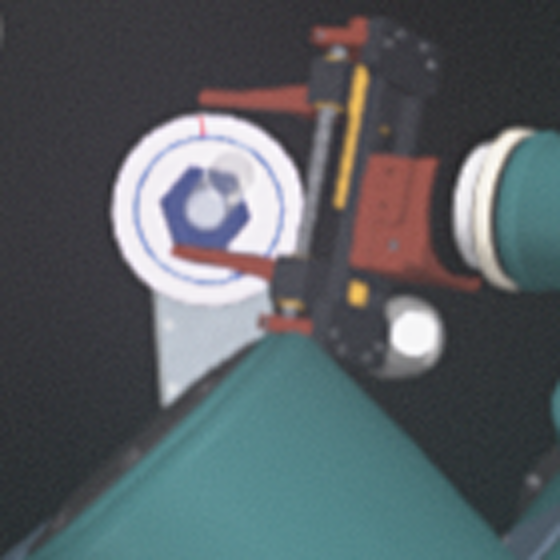

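move_arm(targets=[0, 0, 0, 0, 0, 0, -1, 0, 0, -0.006, 0, 0, 0, -1, 0, 0, -0.012, 0, 0, 0, -1, 0, 0, -0.018, 0, 0, 0, -1, 0, 0, -0.022, 0, 0, 0, -1, 0, 0, -0.024, 0, 0, 0, -1, 0, 0, -0.024, 0, 0, 0, -1, 0, 0, -0.018, 0, 0, 0, -1])

```text
time_s: 17.8
tcp_pos: [560.6, -267.5, 281.5]
tcp_rot: [3.136, -0.876, 1.4]
ft_force: [-0.5, 0.4, -0.4]
finger_gap: 88.0
```

```bash
cat > kn.py <<'E'
from seq import *
from bench import arm
s=arm.get_state();p0=s['tcp_pos'];R0=R(s['tcp_rot']);print(s['time_s'],p0,s['joint_positions'].round(2))
for yaw in (205,215):
    Rt=R([np.pi,0,np.radians(yaw)]);pt=np.array([427.6,-185.2,200.])
    qg=np.array([-.55,.2,1.7,0,1.2,np.pi/2-.556-np.radians(yaw)])
    q,e,m=ik(pt,Rt,qg);print(yaw,q.round(2),e,m)
    rv=Ro.from_matrix(R0.T@Rt).as_rotvec();th=np.linalg.norm(rv);print('rv',rv,th)
    for sg in (0,1):
        r=rv*(th-2*np.pi*sg)/th;N=int(np.ceil(abs(th-2*np.pi*sg)/.17/8)*8);rows=[];Rc=R0;p=p0
        for i in range(N):
            k=(i+1)/N;pn=p0+(pt-p0)*k+np.array([-40,-40,80])*4*k*(1-k);rows.append(np.r_[Rc.T@(pn-p)/1000,r/N]);Rc=Rc@Ro.from_rotvec(r/N).as_matrix();p=pn
        print(sg,N);check(p0,R0,rows,s['joint_positions'])
        if yaw==205: show(rows)
E
python3 kn.py
```

```text
17.8 [ 560.57223399 -267.45233825  281.53811722] [-0.9   0.64  1.26  0.64  1.85 -0.75]
205 [-0.56  0.2   1.89 -0.    1.06 -2.56] 7.393557392653894e-15 0.4163012860966431
rv [ 0.94562409 -0.48660752 -2.01482522] 2.278269621052666
0 16
end [ 427.6 -185.2  200. ] q [-0.56  0.2   1.89 -0.    1.06 -2.56] err 0.0 margin 0.42 maxvel [0.27 0.3  0.8  0.47 1.14 1.05]
0.0059, -0.0166, -0.0144, 0.0591, -0.0304, -0.1259
0.0065, -0.0156, -0.0109, 0.0591, -0.0304, -0.1259
0.0070, -0.0142, -0.0075, 0.0591, -0.0304, -0.1259
0.0074, -0.0126, -0.0043, 0.0591, -0.0304, -0.1259
0.0076, -0.0107, -0.0013, 0.0591, -0.0304, -0.1259
0.0076, -0.0087, 0.0017, 0.0591, -0.0304, -0.1259
0.0074, -0.0065, 0.0044, 0.0591, -0.0304, -0.1259
0.0069, -0.0041, 0.0071, 0.0591, -0.0304, -0.1259
0.0061, -0.0018, 0.0096, 0.0591, -0.0304, -0.1259
0.0051, 0.0006, 0.0119, 0.0591, -0.0304, -0.1259
0.0038, 0.0029, 0.0142, 0.0591, -0.0304, -0.1259
0.0022, 0.0051, 0.0164, 0.0591, -0.0304, -0.1259
0.0004, 0.0071, 0.0184, 0.0591, -0.0304, -0.1259
-0.0017, 0.0090, 0.0204, 0.0591, -0.0304, -0.1259
-0.0039, 0.0107, 0.0224, 0.0591, -0.030
[... 1095 characters left out ...]
-0.0063, 0.0078, 0.0081, -0.0693, 0.0356, 0.1476
-0.0061, 0.0082, 0.0096, -0.0693, 0.0356, 0.1476
-0.0059, 0.0085, 0.0111, -0.0693, 0.0356, 0.1476
-0.0058, 0.0087, 0.0127, -0.0693, 0.0356, 0.1476
-0.0057, 0.0088, 0.0142, -0.0693, 0.0356, 0.1476
-0.0056, 0.0089, 0.0158, -0.0693, 0.0356, 0.1476
215 [-0.56  0.2   1.89 -0.    1.06 -2.74] 1.1840904232548637e-14 0.24176836089721077
rv [ 1.0181681  -0.41612543 -2.17053301] 2.4333187641653904
0 16
end [ 427.6 -185.2  200. ] q [-0.56  0.2   1.89 -0.    1.06 -2.74] err 0.0 margin 0.24 maxvel [0.24 0.31 0.82 0.49 1.17 1.14]
1 24
end [ 427.6 -185.2  200. ] q [-0.77  0.15  2.    0.32  0.96  2.98] err 0.32 margin 0.0 maxvel [0.58 0.44 0.73 0.93 0.58 2.27]
```

move_arm(targets=[0.0059, -0.0166, -0.0144, 0.0591, -0.0304, -0.1259, -1, 0.0065, -0.0156, -0.0109, 0.0591, -0.0304, -0.1259, -1, 0.007, -0.0142, -0.0075, 0.0591, -0.0304, -0.1259, -1, 0.0074, -0.0126, -0.0043, 0.0591, -0.0304, -0.1259, -1, 0.0076, -0.0107, -0.0013, 0.0591, -0.0304, -0.1259, -1, 0.0076, -0.0087, 0.0017, 0.0591, -0.0304, -0.1259, -1, 0.0074, -0.0065, 0.0044, 0.0591, -0.0304, -0.1259, -1, 0.0069, -0.0041, 0.0071, 0.0591, -0.0304, -0.1259, -1])

```text
time_s: 18.8
tcp_pos: [454.1, -265.3, 320.0]
tcp_rot: [2.845, -0.419, 2.615]
ft_force: [0.2, 0.5, -0.3]
finger_gap: 88.2
```

move_arm(targets=[0.0061, -0.0018, 0.0096, 0.0591, -0.0304, -0.1259, -1, 0.0051, 0.0006, 0.0119, 0.0591, -0.0304, -0.1259, -1, 0.0038, 0.0029, 0.0142, 0.0591, -0.0304, -0.1259, -1, 0.0022, 0.0051, 0.0164, 0.0591, -0.0304, -0.1259, -1, 0.0004, 0.0071, 0.0184, 0.0591, -0.0304, -0.1259, -1, -0.0017, 0.009, 0.0204, 0.0591, -0.0304, -0.1259, -1, -0.0039, 0.0107, 0.0224, 0.0591, -0.0304, -0.1259, -1, -0.0063, 0.0121, 0.0244, 0.0591, -0.0304, -0.1259, -1])

```text
time_s: 19.8
tcp_pos: [428.1, -183.4, 199.1]
tcp_rot: [-3.14, 0.001, -2.701]
ft_force: [0.0, -0.1, -0.0]
finger_gap: 88.1
```

```bash
python3 f.py k wrist scene;  python3 - <<'E'
from seq import *
import pickle
D=pickle.load(open('k.pkl','rb'));s=D['s'];p0=s['tcp_pos'];R0=R(s['tcp_rot']);print(s['tcp_rot'],s['joint_positions'].round(2))
ci=D['wrist'][0];print('ball pred px',proj(ci,[[427.6,-185.2,72],[427.6,-185.2,91],[427.6,-185.2,36],[579.5,-170.3,230]]))
E
```

```text
19.8 [ 428.12708091 -183.40974635  199.12593341] [ 0.0070511  -0.14574266 -0.00242302] 88.13885936307618
[-3.14048859e+00  1.22395331e-03 -2.70148087e+00] [-0.55  0.22  1.85  0.    1.07 -2.56]
ball pred px [[263.40162613 197.47647977]
 [263.20774151 205.47328584]
 [263.70723441 184.88465073]
 [159.7539896  564.47123053]]
```

View pics/k_wrist.png

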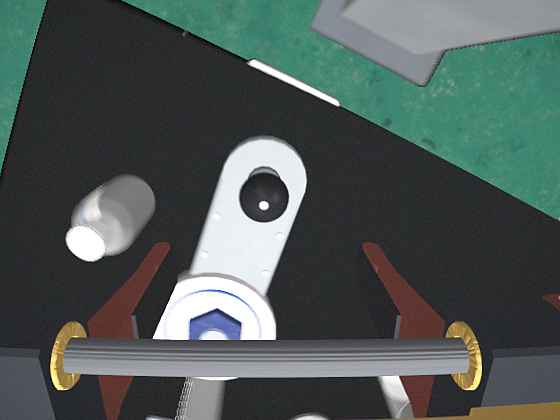

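View pics/k_scene.png

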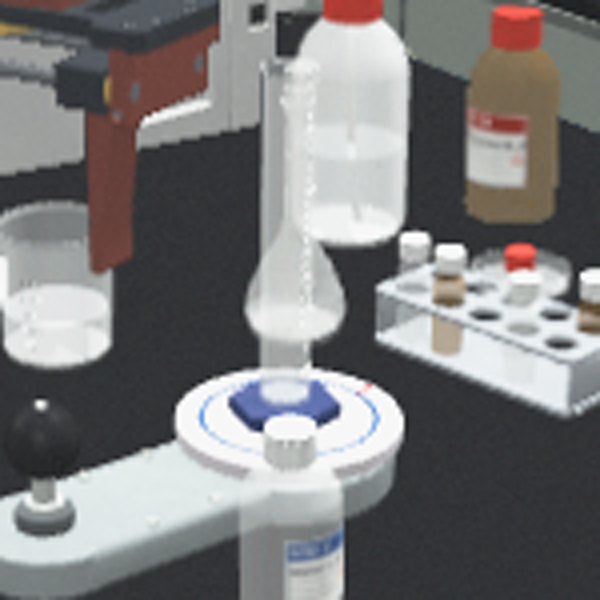

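move_arm(targets=[0.0009, -0.0009, 0.015, 0, 0, 0, -1, 0, 0, 0.018, 0, 0, 0, -1, 0, 0, 0.018, 0, 0, 0, -1, 0, 0, 0.018, 0, 0, 0, -1, 0, 0, 0.017, 0, 0, 0, -1, 0, 0, 0.013, 0, 0, 0, -1, 0, 0, 0.012, 0, 0, 0, -1, 0, 0, 0.01, 0, 0, 0, -1])

```text
time_s: 20.9
tcp_pos: [427.4, -184.8, 77.5]
tcp_rot: [3.14, -0.0, -2.705]
ft_force: [0.2, -0.2, -0.2]
finger_gap: 88.1
```

```bash
python3 f.py l wrist scene;  python3 - <<'E'
from seq import *
import pickle
from bench import arm
D=pickle.load(open('l.pkl','rb'));s=D['s'];print(s['tcp_rot'])
ci=D['wrist'][0];print('ball pred px',proj(ci,[[427.6,-185.2,72]]));print(arm.get_state()['tcp_pos'])
E
```

```text
20.9 [ 427.4352192  -184.77105965   77.46250513] [ 0.18476498 -0.22141971 -0.18246143] 88.07443933929618
[ 3.13988066e+00 -4.83583613e-04 -2.70548022e+00]
ball pred px [[263.58101413 282.12638586]]
[ 426.6406968  -184.15267239   77.02795047]
```

View pics/l_wrist.png

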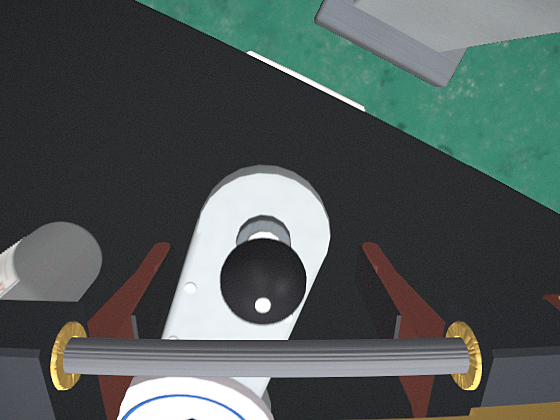

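View pics/l_scene.png

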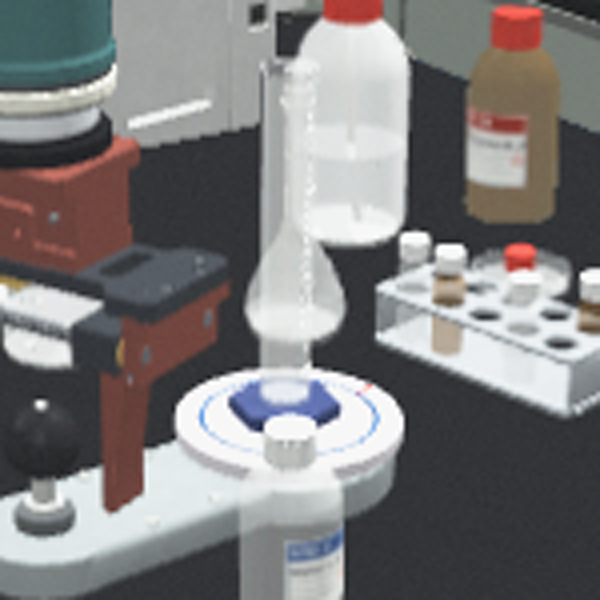

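move_arm(targets=[0, 0, 0, 0, 0, 0, 0.4, 0, 0, 0, 0, 0, 0, 1, 0, 0, 0, 0, 0, 0, 1, 0, 0, 0, 0, 0, 0, 1, 0, 0, 0, 0, 0, 0, 1, 0, 0, 0, 0, 0, 0, 1, 0, 0, 0, 0, 0, 0, 1, 0, 0, 0, 0, 0, 0, 1], force=20)

```text
time_s: 22.0
tcp_pos: [428.0, -185.8, 78.1]
tcp_rot: [-3.141, -0.0, -2.704]
ft_force: [0.4, -5.8, -2.1]
finger_gap: 36.9
```

move_arm(targets=[0, -0.0007, 0, 0, 0, 0.015, 1, 0, 0, 0, 0, 0, 0.03, 1, 0, 0, 0, 0, 0, 0.04, 1, 0, 0, 0, 0, 0, 0.05, 1, 0, 0, 0, 0, 0, 0.05, 1, 0, 0, 0, 0, 0, 0.05, 1, 0, 0, 0, 0, 0, 0.05, 1, 0, 0, 0, 0, 0, 0.05, 1])

```text
time_s: 23.0
tcp_pos: [428.2, -186.3, 78.1]
tcp_rot: [-3.141, 0.0, -3.042]
ft_force: [-0.3, -8.6, -2.2]
finger_gap: 36.7
```

```bash
python3 f.py m scene wrist
```

```text
23.0 [ 428.16849483 -186.32094723   78.06555214] [-0.32972023 -8.57441677 -2.21850931] 36.68156568823188
```

View pics/m_scene.png

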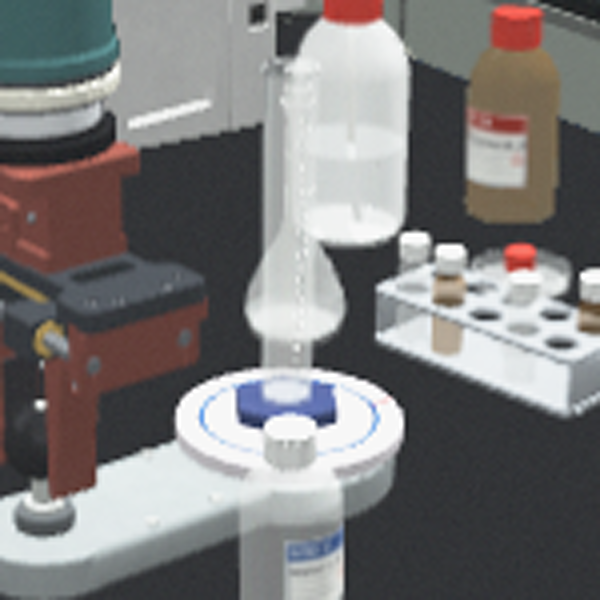

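move_arm(targets=[0, -0.0007, 0, 0, 0, 0.05, 1, 0, -0.0006, 0, 0, 0, 0.05, 1, 0, 0, 0, 0, 0, 0.05, 1, 0, 0, 0, 0, 0, 0.05, 1, 0, 0, 0, 0, 0, 0.05, 1, 0, 0, 0, 0, 0, 0.05, 1, 0, 0, 0, 0, 0, 0.05, 1, 0, 0, 0, 0, 0, 0.05, 1])

```text
time_s: 24.1
tcp_pos: [428.1, -187.0, 78.0]
tcp_rot: [3.141, -0.0, 2.841]
ft_force: [0.0, -5.8, -1.4]
finger_gap: 36.8
```

move_arm(targets=[0, 0, 0, 0, 0, 0.05, 1, 0, 0, 0, 0, 0, 0.05, 1, 0, 0, 0, 0, 0, 0.05, 1, 0, 0, 0, 0, 0, 0.05, 1, 0, 0, 0, 0, 0, 0.05, 1, 0, 0, 0, 0, 0, 0.05, 1, 0, 0, 0, 0, 0, 0.05, 1, 0, 0, 0, 0, 0, 0.04, 1])

```text
time_s: 25.1
tcp_pos: [427.8, -187.5, 78.0]
tcp_rot: [-3.141, -0.0, 2.452]
ft_force: [-2.7, -7.3, -0.6]
finger_gap: 37.3
```

```bash
python3 f.py n scene top wrist; python3 -c "
import pickle;s=pickle.load(open('n.pkl','rb'))['s'];print(s['moment'],s['tcp_rot'],s['joint_positions'])"
```

```text
25.1 [ 427.83946496 -187.47451006   78.03248483] [-2.72866696 -7.34610196 -0.61829003] 37.25584042709459
[-1.20012669  0.2276441   0.06003295] [-3.14071016e+00 -1.21363757e-04  2.45186784e+00] [-5.60368028e-01  4.12934925e-01  1.96991487e+00 -1.24890307e-03
  7.58977441e-01 -1.44053337e+00]
```

View pics/n_top.png

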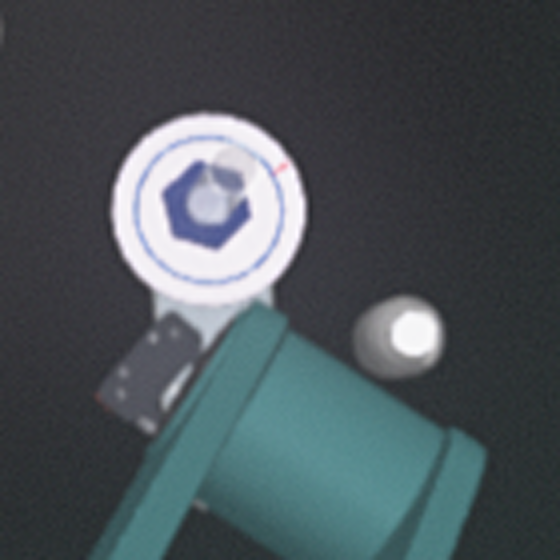

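View pics/n_scene.png

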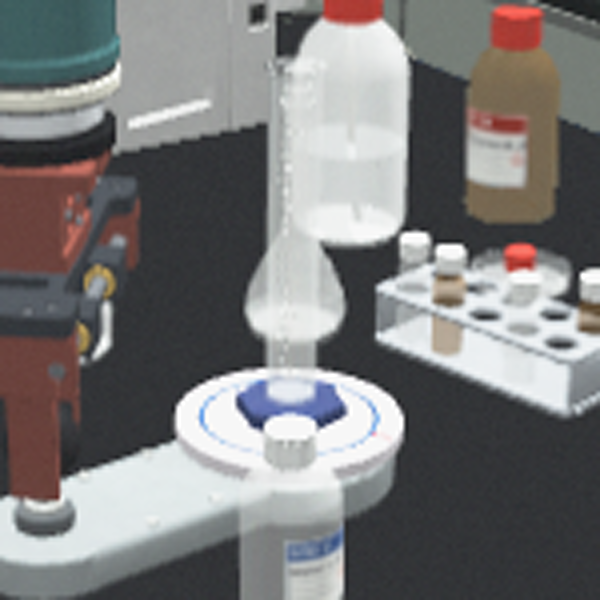

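move_arm(targets=[0, 0, 0, 0, 0, 0.045, 1, 0, 0, 0, 0, 0, 0.045, 1, 0, 0, 0, 0, 0, 0.04, 1, 0, 0, 0, 0, 0, 0.03, 1, 0, 0, 0, 0, 0, 0.025, 1, 0, 0, 0, 0, 0, 0.02, 1, 0, 0, 0, 0, 0, 0.015, 1, 0, 0, 0, 0, 0, 0, 1])

```text
time_s: 26.25
tcp_pos: [427.6, -187.7, 78.1]
tcp_rot: [-3.14, 0.0, 2.234]
ft_force: [-2.6, -8.7, 0.1]
finger_gap: 37.0
```

```bash
cat > mark.py <<'E'
from h import *
import pickle,sys
def mk(im):
    im=im.astype(int);m=(im[...,0]-im[...,1]>25)&(im[...,0]>150)
    v,u=np.nonzero(m[170:240,310:375]);return u.mean()+310,v.mean()+170,len(u)
from bench import arm,cams
ci=cams.camera_info('top')
c=np.array([579.5,-170.3])
def ang(im):
    u,v,n=mk(im);P=onz(ci,[(u,v)],40)[0,:2]-c;return np.arctan2(P[1],P[0]),n,np.hypot(*P)
a0=ang(cv2.imread('pics/a_top.png')[:,:,::-1])
for t in sys.argv[1:]:
    D=pickle.load(open(t+'.pkl','rb'));a=ang(D['top'][1]);print(t,'knob',a0[0]-a[0],a,a0)
E
python3 f.py o top scene; python3 mark.py n o; python3 -c "
import pickle;s=pickle.load(open('o.pkl','rb'))['s'];print(s['moment'],s['tcp_rot'])"
```

```text
26.25 [ 427.64903781 -187.73350388   78.05711717] [-2.58314235 -8.72929408  0.10548922] 36.99527236042808
n knob 1.1056116283332649 (np.float64(-1.0157811678982973), 8, np.float64(52.45778467519955)) (np.float64(0.08983046043496762), 8, np.float64(53.659571087017476))
o knob 1.2863278684009516 (np.float64(-1.196497407965984), 9, np.float64(54.20208918127942)) (np.float64(0.08983046043496762), 8, np.float64(53.659571087017476))
[-1.5023708   0.48349491  0.05478869] [-3.14009126e+00  1.91860188e-04  2.23357398e+00]
```

move_arm(targets=[0, 0, 0, 0, 0, 0.02, 1, 0, 0, 0, 0, 0, 0.02, 1, 0, 0, 0, 0, 0, 0.02, 1, 0, 0, 0, 0, 0, 0.02, 1, 0, 0, 0, 0, 0, 0.02, 1, 0, 0, 0, 0, 0, 0.02, 1, 0, 0, 0, 0, 0, 0, 1, 0, 0, 0, 0, 0, 0, 1])

```text
time_s: 27.35
tcp_pos: [427.4, -187.6, 78.1]
tcp_rot: [-3.14, -0.0, 2.114]
ft_force: [-3.3, -8.9, 2.0]
finger_gap: 37.2
```

```bash
python3 f.py p top scene; python3 mark.py o p; python3 -c "
import pickle;s=pickle.load(open('p.pkl','rb'))['s'];print(s['moment'],s['tcp_rot'])"
```

```text
27.35 [ 427.36243607 -187.62820257   78.14118791] [-3.32109375 -8.8952822   1.97951094] 37.15292877030369
o knob 1.2863278684009516 (np.float64(-1.196497407965984), 9, np.float64(54.20208918127942)) (np.float64(0.08983046043496762), 8, np.float64(53.659571087017476))
p knob 1.2863278684009516 (np.float64(-1.196497407965984), 9, np.float64(54.20208918127942)) (np.float64(0.08983046043496762), 8, np.float64(53.659571087017476))
[-1.48891948  0.64888153 -0.03657121] [-3.13984186e+00 -7.72250933e-05  2.11351507e+00]
```

View pics/p_top.png

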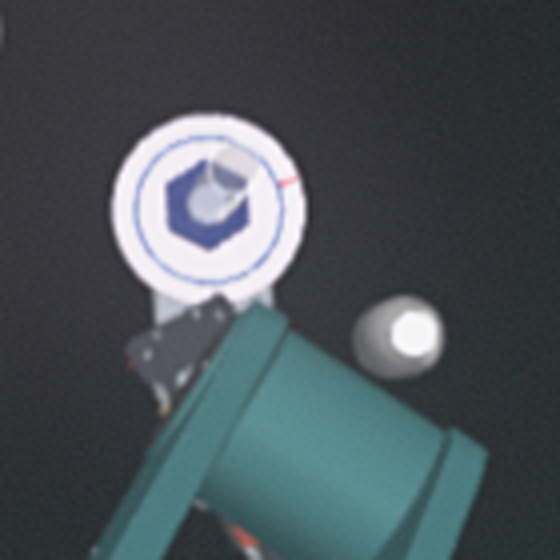

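move_arm(targets=[0, 0, 0, 0, 0, 0, 0, 0, 0, 0, 0, 0, 0, -0.5, 0, 0, 0, 0, 0, 0, -1, 0, 0, 0, 0, 0, 0, -1, 0, 0, 0, 0, 0, 0, -1, 0, 0, 0, 0, 0, 0, -1, 0, 0, -0.01, 0, 0, 0, -1, 0, 0, -0.02, 0, 0, 0, -1])

```text
time_s: 28.45
tcp_pos: [427.0, -186.0, 108.1]
tcp_rot: [-3.14, -0.003, 2.113]
ft_force: [-0.1, -0.0, -0.2]
finger_gap: 87.8
```

move_arm(targets=[0, 0, -0.02, 0, 0, 0, -1, 0, 0, -0.02, 0, 0, 0, -1, 0, 0, -0.02, 0, 0, 0, -1, 0, 0, -0.02, 0, 0, 0, -1, 0, 0, -0.02, 0, 0, 0, -1, 0, 0, -0.01, 0, 0, 0, -1, 0, 0, 0, 0, 0, 0, -1, 0, 0, 0, 0, 0, 0, -1])

```text
time_s: 29.45
tcp_pos: [427.3, -186.2, 217.3]
tcp_rot: [-3.141, -0.003, 2.113]
ft_force: [-0.1, 0.1, 0.1]
finger_gap: 87.8
```

```bash
python3 f.py q top scene; python3 mark.py q
```

```text
29.45 [ 427.25314662 -186.2217283   217.31204523] [-0.13027807  0.07449344  0.12158812] 87.75706142632808
q knob 1.2863278684009516 (np.float64(-1.196497407965984), 9, np.float64(54.20208918127942)) (np.float64(0.08983046043496762), 8, np.float64(53.659571087017476))
```

View pics/q_top.png

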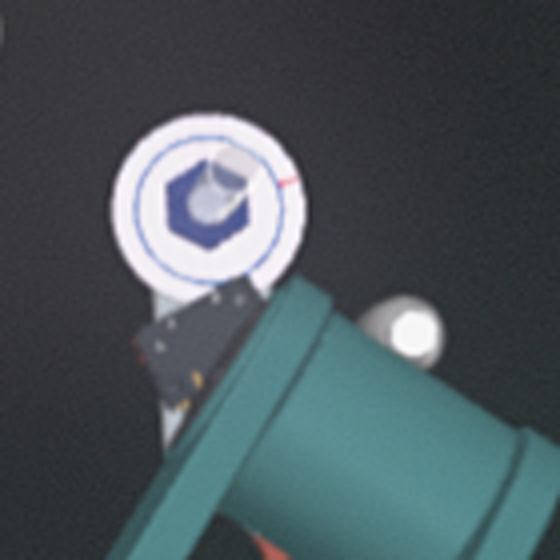

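View pics/q_scene.png

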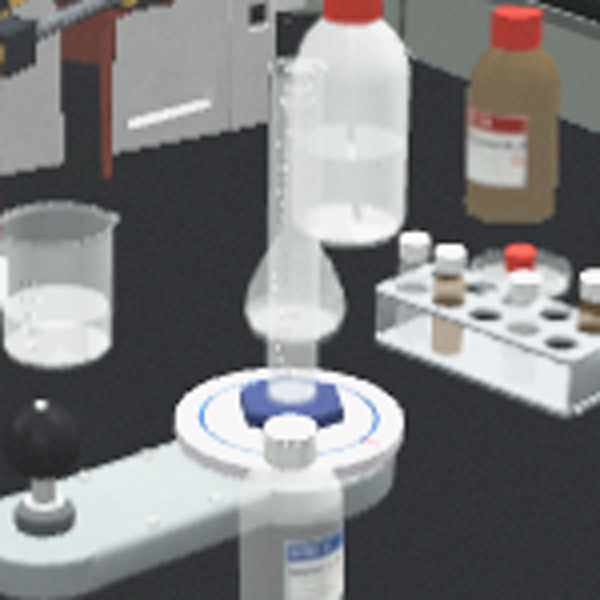

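```bash
python3 -c "
from bench import arm;print(arm.close_job())"
```

```text
the job is handed in; nothing more can be done
None
```

The measuring cylinder is standing upright in the middle of the plate, the knob is turned clockwise to its stop, and I handed the job in at 29.5 s of the 56 s allowed.

- **Placing:** I gripped the free end of the tube, lifted it out of the cradle, turned it upright and lowered it slowly. The wrist force changed by about 3 N at touchdown. I let go, backed off and did not touch it again. It stood by itself for over 5 s before the knob was turned.
- **Turning:** I gripped the ball at its middle and turned it clockwise at about 0.4 rad/s until the plate stopped. The knob was released and the arm raised clear.
- **Last checks:**
  - The top and scene pictures show the cylinder upright, its foot centred inside the blue ring to within about a pixel or two (a few mm).
  - The bottle stands where it was in both pictures. The beaker and flask look unmoved in the scene picture.
  - The wrist force is near zero and the gripper is open.
- **Disagreement:** The red mark gives a turn of 1.286 rad, against the stop at 1.3. An earlier reading of the mark came out 0.02 rad below the tool's own rotation. A further 0.12 rad of tool rotation did not move the plate at all. I take it to be at the stop.
- **Side load:** There was a side force of about 6 to 9 N on the ball while turning, because the grip was 1 to 2 mm off centre. It disappeared on release and the mark did not move.

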